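# Crumb plate on the draw tester, port cap off

### The arm

A 6-joint arm with a two-finger parallel gripper is mounted at the origin on the work surface. World frame = base frame: x ahead of the robot, y to its left, z up, the work surface at z = 0. Lengths are in m, angles in rad, forces in N, time in s.
With the tool pointing down it reaches from about 0.15 to 0.775 m from the base axis. Payload 6.1 kg.
Tool frame: the origin (TCP) lies midway between the tips of the shut fingers; the grasp point (between the pads) lies 19 mm behind it; z points along the fingers, x is the direction in which the jaws open and shut, and the axes are right-handed (so a half turn about z gives the same grasp; the last joint's range is limited). The gripper opens to 85 mm and grips with 20 to 120 N. Pads are 22 mm wide; open, the fingers measure 114 mm over their backs; the gripper's body (76 mm by 85 mm) begins 54 mm behind the grasp point. The pads swing forward as they close: fully open they stand 13 mm farther back than shut.
Start: joints at [-1.181, 0.126, -0.04, 1.405, 0, 1.571], TCP at [0.199, -0.486, 0.231] pointing down, gripper open.
Joint ranges: [-2.72, 2.72], [-0.95, 1.95], [-1.27, 1.35], [-1.78, 2.02], [-1.46, 1.47], [-3.14, 3.14]. Speed limits (rad/s): [2.39, 2.39, 3.01, 3.14, 3.14, 3.14].

### API

Orientations are given as a rotation vector (axis times angle).
In Python, from cell import ctrl gives the robot as it stands. The module is installed in compiled form; this text tells all that it offers.
- The arm moves only by the tool arm_command, never from a script. Its argument "commands" is a list of rows, each an object of numbers: "tx", "ty", "tz": the shift along the tool's x, y, z normalised to -1 to 1, where 1 is 4 cm; "roll": the turn about the tool's z normalised to -1 to 1, where 1 is 0.1 rad. In form: [{"tx": .., "ty": .., "tz": .., "roll": ..}, ...]. A call has 1 to 10 rows; each row shifts and turns the pose as measured when the row begins, along the tool's axes as they then stand; what a row does not reach is not made up. A row lasts 1/10 s, in which the tool goes at most 50 mm and 8.59 degrees, less where a joint would pass 70% of its speed; a pose out of reach is approached as far as the arm can. A call with a number of a shift or a turn outside -1 to 1 is refused whole. A call with a gripper value outside its range is refused whole. "claw" is the closure, from -1 (fully open) to 1 (shut), set as the call begins (left out, the last holds). The fingers move at their own pace and stop on an object; "newtons" is the grip in N (left out, the last holds). Time passes only in rows, so rows that do not move let the fingers close. It gives the time, the measured TCP pose, the force and the opening at its end, in the units of the state.
- ctrl.observe(): the state, without advancing time (a new reading comes with each control period).
- ctrl.get_image(name): name is "scene" or "top"; returns the picture (384x512x3 uint8, red, green, blue); there is no depth.
- ctrl.get_calibration(name): a dict with "camera_matrix" (3x3 intrinsics, pixels), "eye" and "orientation" of the camera in the world. Camera axes: x right, y up, looking along -z (the intrinsics and any distortion apply to the point x, -y, -z); pixel columns grow to the right and rows downward; lengths in m; the calibration is good to about 2 mm. A picture is of the moment at which its call begins. get_calibration takes no time and is no camera call.
- ctrl.job_done(): hands the job in, once; it reports no verdict.
The state is a dict: "clock": time; "q": joint angles; "joint_vel": joint speeds; "joint_torque": joint torques, N m; "ee_pos": TCP position; "ee_rot": TCP orientation; "contact_force": force on the tool from outside, world axes, zero at the start; "ft_torque": the same for the moment, N m; "width": opening from 0.0 (shut) to 1.0 (fully open).
Only numpy, scipy, OpenCV 4.12 (cv2) and the standard library are available. Lean on these libraries where they do the work, as an engineer would, in place of code of your own. Each camera call takes 0.05 s, during which the arm holds its last target.

### The job

Put the emptied steel crumb plate back on the cigar draw tester: lower it gently over the two locating pins, its large opening passing over the capped test port, until it lies flush on the deck, and let go of it. Only then unscrew the port's red cap; its thread may be right- or left-handed and nothing shows which, so try it both ways. Lift the cap off and finish with the gripper still holding it, upright and at rest, straight above the port with at least 5 cm of clear air under it while the tester zeroes; leave everything else on the table where it is.

Things in the scene. Friction and masses are not known exactly. Their poses are not given: they have to be found in the camera images.
- tester: cigar draw tester, fixed: cream housing with a metal deck 65 mm above the table, from x = -200 to +50 and y = -78 to +78 mm, and a console 138 mm high from y = +75 to +180 mm. Origin on the test port's vertical axis, at table height; z up, x from the crumb plate's home towards the port. Port: an upright neck at the origin, 28 mm thick, foot flange 48 mm, closed by the red cap.
- port_mouth (a point): centre of the test port's mouth, on the port axis, 52 mm above the deck (117 mm above the table); hidden by the cap at first. Axes as the tester's.
- deck (a point): point on the deck's surface, 65 mm above the table and 85 mm from the port axis along the tester's -x, where plate_under lies when the crumb plate is home. Axes as the tester's.
- pin_a (a point): top of the first locating pin: upright steel, 10 mm thick, standing 20 mm above the deck, its last 6 mm tapering to 4 mm; at (-173, +40) mm in the tester's frame. Axes as the tester's.
- pin_b (a point): top of the second locating pin, the same size; at (-49, -42) mm in the tester's frame. Axes as the tester's.
- plate_grip (a point): centre of the crumb plate's grip, a black upright bar on top of the plate: 56 mm along the plate's x, 14 mm thick along y, its top 34 mm above the plate's underside. This point is 20 mm above the underside, over the centre of mass. Axes are the plate's: z up, x along the bar towards the large opening; at home they lie along the tester's.
- plate_under (a point): point of the crumb plate's underside, 20 mm below plate_grip; axes are the plate's. Loose steel plate, about 0.3 kg, 6 mm thick with an edge lip to 10 mm, 116 mm wide, from x = -104 to +126 mm, lying flat on the table at first. Round holes right through: 72 mm opening at (+85, 0) mm for the port, 12 mm holes at (-88, +40) mm for pin_a and (+36, -42) mm for pin_b.
- cap_center (a point): centre of the red port cap, half-way up: loose, twelve-sided, 56 mm across flats, 40 mm high, about 70 g, upright over the neck, lower edge 18 mm and top 58 mm above the deck (123 mm above the table). z up; at first x along the tester's, with flats facing x, y and every 30 degrees between. Screwed on, it cannot be pulled off (1.5 mm play).
- cap_foot (a point): middle of the red cap's lower edge, 20 mm below cap_center. Coarse interrupted thread: turned the loosening way, the cap drags a little on its seal (under 0.2 N m if turned calmly), is free from about 50 to 135 degrees and can be lifted straight off; it does not rise by itself. The other way it stops dead within 5 degrees. Loosening: counter-clockwise from above if right-hand, clockwise if left-hand; it differs from start to start.
- carton: white carton with tan tape, 200 x 110 x 55 mm; bystander. Origin under its centre.
- tub: round cardboard tub of cigar ends, 128 mm across, 65 mm high; bystander. Origin under its centre.
- gum_jar: amber gum jar with a white lid, 60 mm across, 75 mm high; bystander. Origin under its centre.
- bundle: bundle of cigars tied with yellow ribbon, 130 x 70 x 47 mm; bystander. Origin under its centre.
- gauge: wooden ring gauge strip with five holes, 50 x 190 x 12 mm; bystander. Origin under its centre.
- chaveta: half-moon leaf knife lying flat, 60 x 130 x 8 mm; bystander. Origin under its centre.
- sample_tray: small wooden tray with three cigars, 170 x 85 x 24 mm; bystander. Origin under its centre.
Mind the look-alikes: they are no part of the job. There is more than one size of the part that bears cap_center; the job needs the middle-sized.

How it is judged:
By the outcome, as a careful person would: the job done as asked, in the order asked, and still so for the second after the job is handed in, while the arm keeps its last pose, push and grip.
It also fails if it takes over 64 s, if anything falls off the work surface, if the arm or the gripper's body presses on something with over 40 N, if the wrist force passes 120 N, or if a joint passes its speed limit or range.

## Working session

There is one attempt and no reset: what is moved stays moved. The work goes in short steps, Python scripts to look and compute and a tool call to move; the robot and the scene stay as the last step left them, time stands still between calls to the robot, and variables do not carry over. Pictures are saved under pics/ and viewed, and the job is handed in when it is done.

Besides the shell and the picture viewer there is one more tool, called after "Request:" as name(argument=value, ...), one argument or row to a line, values as JSON. arm_command: Moves the arm, as the interface text tells. Its arguments: {"type":"object","properties":{"commands":{"type":"array"},"claw":{"type":"number"},"newtons":{"type":"number"}},"required":["commands"]}

```bash
mkdir -p pics; python3 - <<'E'
from cell import ctrl
import cv2,numpy as np
for n in ("scene","top"):
    im=ctrl.get_image(n); cv2.imwrite(f"pics/{n}0.png",im[:,:,::-1])
    c=ctrl.get_calibration(n); print(n,c)
print(ctrl.observe())
E
```

```text
scene {'camera_matrix': array([[377.50701066,   0.        , 258.36641229],
       [  0.        , 377.50701066, 186.66494096],
       [  0.        ,   0.        ,   1.        ]]), 'eye': array([ 1.18205836, -0.74448449,  1.01587014]), 'orientation': array([0.75421522, 0.29479967, 0.66872696])}
top {'camera_matrix': array([[366.79186376,   0.        , 249.98152589],
       [  0.        , 366.79186376, 193.70520132],
       [  0.        ,   0.        ,   1.        ]]), 'eye': array([ 0.48932946, -0.02998486,  1.54258536]), 'orientation': array([ 0.02681857, -0.04521394, -1.55683869])}
{'clock': 0.1, 'q': array([-1.18098216e+00,  1.26319149e-01, -4.05078919e-02,  1.40538408e+00,
       -1.39671918e-06,  1.57081478e+00]), 'joint_vel': array([-0.00103962, -0.00167537,  0.00381996, -0.00062497, -0.00015847,
       -0.00039215]), 'joint_torque': array([ 1.97007548e-04, -4.36900127e+01,  3.53607416e+01,  1.36177707e-02,
       -1.01499077e-04, -4.46449235e-06]), 'ee_pos': array([ 0.19937058, -0.4852793 ,  0.23060621]), 'ee_rot': array([-2.60894854e+00,  1.74872728e+00,  1.84680447e-03]), 'contact_force': array([0.17282815, 0.25194598, 0.34714798]), 'ft_torque': array([-0.02047465,  0.01227821,  0.03374051]), 'width': 1.0013125993919045}
```

View pics/scene0.png

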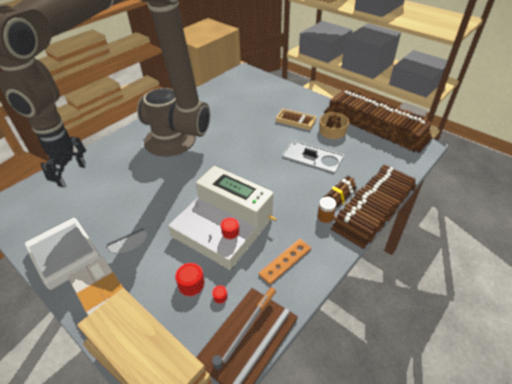

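View pics/top0.png

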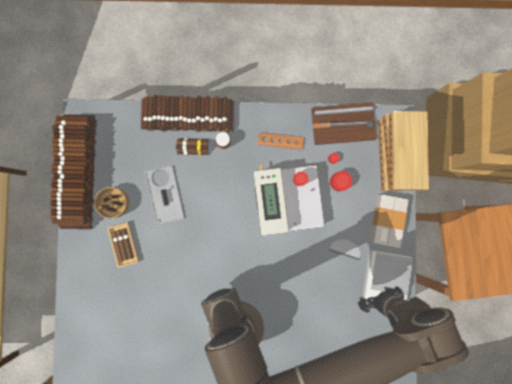

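```bash
python3 - <<'E'
import cv2
a=cv2.imread("pics/top0.png")
cv2.imwrite("pics/t1.png",cv2.resize(a[155:230,130:205],(600,600),interpolation=cv2.INTER_CUBIC))
cv2.imwrite("pics/t2.png",cv2.resize(a[145:245,240:370],(780,600),interpolation=cv2.INTER_CUBIC))
a=cv2.imread("pics/scene0.png")
cv2.imwrite("pics/s1.png",cv2.resize(a[130:180,270:350],(800,500),interpolation=cv2.INTER_CUBIC))
cv2.imwrite("pics/s2.png",cv2.resize(a[160:310,150:320],(680,600),interpolation=cv2.INTER_CUBIC))
E
```

```text
(no output)
```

View pics/t1.png

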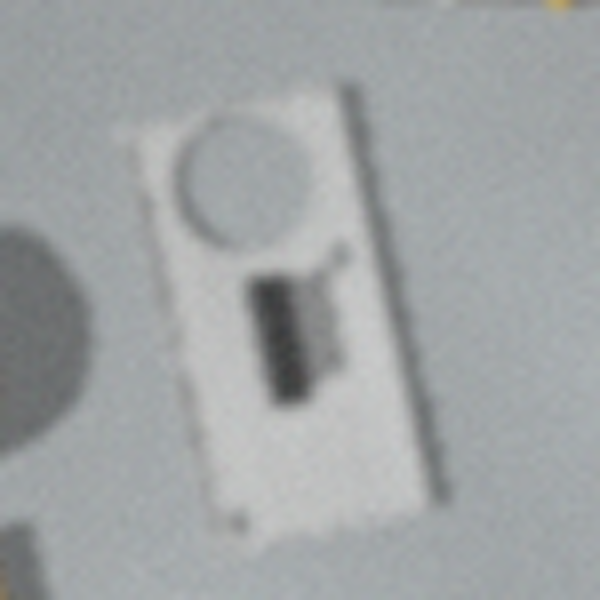

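View pics/t2.png

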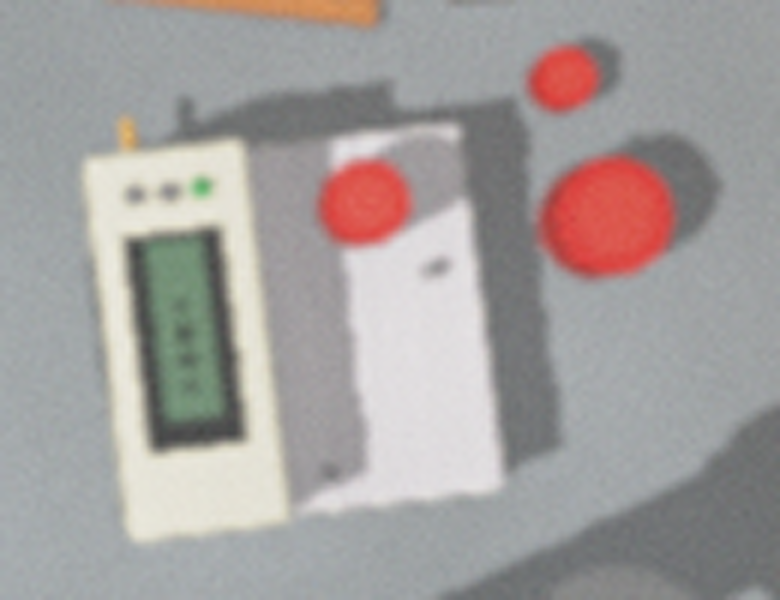

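View pics/s1.png

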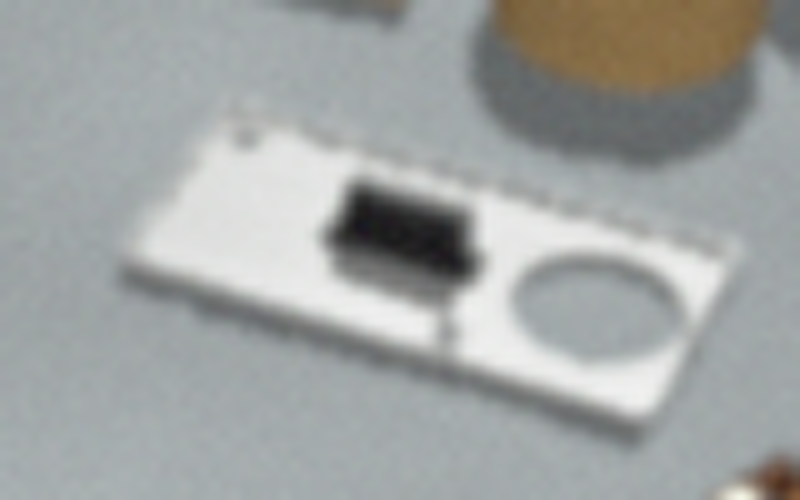

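View pics/s2.png

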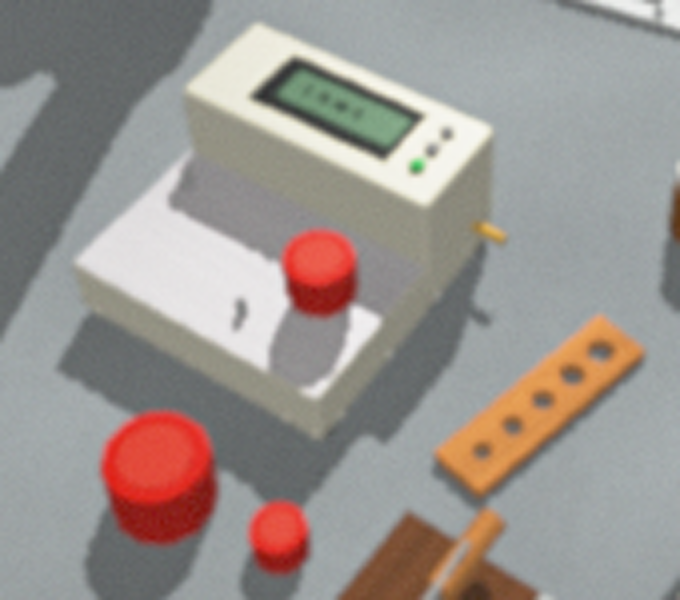

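```bash
cat > h.py <<'E'
import numpy as np,cv2
from scipy.spatial.transform import Rotation as R
from scipy.optimize import minimize
from scipy.ndimage import map_coordinates,gaussian_filter
from cell import ctrl
def cam(n):
    c=ctrl.get_calibration(n); Rm=R.from_rotvec(c["orientation"]).as_matrix()
    return c["camera_matrix"],np.array(c["eye"]),Rm
def proj(C,P):
    K,e,Rm=C; p=(np.atleast_2d(P)-e)@Rm; p=p*[1,-1,-1]
    u=p@K.T; return u[:,:2]/u[:,2:]
def ray(C,uv,z):
    K,e,Rm=C; d=np.linalg.solve(K,np.array([uv[0],uv[1],1.]))*[1,-1,-1]; d=Rm@d
    return e+d*(z-e[2])/d[2]
def pose(x,y,yaw,P,z0=0):
    c,s=np.cos(yaw),np.sin(yaw); P=np.atleast_2d(P)
    return np.c_[x+c*P[:,0]-s*P[:,1],y+s*P[:,0]+c*P[:,1],P[:,2]+z0]
def seg(a,b,n=40):
    t=np.linspace(0.06,.94,n)[:,None]; a=np.array(a,float);b=np.array(b,float)
    P=a+t*(b-a); return P,P+(b-a)*.01
def circ(cx,cy,z,r,n=60,a0=0,a1=2*np.pi):
    t=np.linspace(a0,a1,n,endpoint=False); f=lambda t:np.c_[cx+r*np.cos(t),cy+r*np.sin(t),0*t+z]
    return f(t),f(t+.02)
def grads(im,s=0.8):
    out=[]
    for k in range(3):
        g=gaussian_filter(im[:,:,k].astype(float),s); out.append((np.gradient(g,axis=1),np.gradient(g,axis=0)))
    return out
def score(G,C,edges,x,y,yaw,z0=0):
    tot=0
    for A,B,w in edges:
        a=proj(C,pose(x,y,yaw,A,z0));b=proj(C,pose(x,y,yaw,B,z0))
        d=b-a; d/=np.linalg.norm(d,axis=1)[:,None]+1e-9; n=np.c_[-d[:,1],d[:,0]]
        v=0
        for gx,gy in G:
            v=v+(map_coordinates(gx,[a[:,1],a[:,0]],order=1)*n[:,0]+map_coordinates(gy,[a[:,1],a[:,0]],order=1)*n[:,1])
        tot+=w*abs(v.mean())   # coherent edge
    return tot
def fit(im,C,edges,p0,z0=0,span=(.012,.012,.08),s=0.8):
    G1=grads(im,2.0);G=grads(im,s)
    best=None
    for g in (G1,G):
        f=lambda p:-score(g,C,edges,*p,z0)
        c=p0 if best is None else best.x
        cand=[]
        for k in range(12):
            st=np.array(c)+(np.random.RandomState(k).uniform(-1,1,3)*span*(1 if best is None else .3) if k else 0)
            sim=np.array([st,st+[.004,0,0],st+[0,.004,0],st+[0,0,.03]])
            cand.append(minimize(f,st,method="Nelder-Mead",options=dict(initial_simplex=sim,xatol=1e-5,fatol=1e-4)))
        best=min(cand,key=lambda r:r.fun)
    return best.x,-best.fun
# plate edges, origin plate_under. mm->m
def rect(x0,x1,y0,y1,z):
    c=[(x0,y0,z),(x1,y0,z),(x1,y1,z),(x0,y1,z)]; return [seg(c[i],c[(i+1)%4]) for i in range(4)]
PL=[(*e,1.) for e in rect(-.104,.126,-.058,.058,.010)]
PLB=[(*circ(.085,0,.006,.036),1.5)]
BAR=[(*e,.8) for e in rect(-.028,.028,-.007,.007,.034)]
PLATE=PL+PLB+BAR
CONS=[(*e,1.) for e in rect(-.2,.05,.075,.18,.138)]
E
python3 - <<'E'
from h import *
T=cam("top");S=cam("scene")
t=cv2.imread("pics/top0.png")[:,:,::-1];s=cv2.imread("pics/scene0.png")[:,:,::-1]
# plate initial from top: opening centre crop(245,182)/8, bar (283,340)/8
o=ray(T,(130+245/8-.5,155+182/8-.5),.006); b=ray(T,(130+277/8-.5,155+340/8-.5),.034); print(o,b)
o2=ray(S,(270+600/10-.5,130+308/10-.5),.006);print("scene opening",o2)
yaw=np.arctan2(*(o-b)[1::-1]);print(yaw)
for n,C,im in(("top",T,t),("scene",S,s)):
    print(n,fit(im,C,PLATE,(b[0],b[1],yaw)))
# tester
cap=ray(T,(240+365/6-.5,145+202/6-.5),.123);print("cap",cap); cap2=ray(S,(150+320/4-.5,160+258/4-.5),.123);print("cap",cap2)
a=ray(T,(240+245/6-.5,145+140/6-.5),.138);b2=ray(T,(240+290/6-.5,145+520/6-.5),.138);print(a,b2,np.arctan2(*(a-b2)[1::-1]))
E
```

```text
[0.62387684 0.3298877  0.006     ] [0.54037003 0.3049647  0.034     ]
scene opening [0.62259602 0.32700054 0.006     ]
0.2900384696771828
top (array([0.54107517, 0.3058533 , 0.27926711]), np.float64(303.59700526269114))
scene (array([0.54259335, 0.30187182, 0.27753929]), np.float64(625.628916976895))
cap [ 0.61791756 -0.24119383  0.123     ]
cap [ 0.61826988 -0.24617463  0.123     ]
[ 0.65534874 -0.16155506  0.138     ] [ 0.41277198 -0.19256133  0.138     ] 0.1271310911428314
```

```bash
cat >> h.py <<'E'
DECK=[(*seg((-.2,-.078,.065),(.05,-.078,.065)),1.),(*seg((-.2,-.078,.065),(-.2,.07,.065)),.7)]
CAP=[(*circ(0,0,.123,.0285),1.)]
TEST=CONS+DECK+CAP
def redcent(im,box):
    x0,x1,y0,y1=box; c=im[y0:y1,x0:x1].astype(float); m=np.clip(c[:,:,0]-(c[:,:,1]+c[:,:,2])/2-40,0,60)
    yy,xx=np.mgrid[y0:y1,x0:x1]; return np.array([(xx*m).sum()/m.sum(),(yy*m).sum()/m.sum(),m.sum()/60])
def capmodel(C,x,y,zt=.123,h=.04,r=.0285):
    t=np.linspace(0,2*np.pi,60); P=np.r_[np.c_[x+r*np.cos(t),y+r*np.sin(t),0*t+zt],np.c_[x+r*np.cos(t),y+r*np.sin(t),0*t+zt-h]]
    hu=cv2.convexHull(proj(C,P).astype(np.float32)); M=cv2.moments(hu); return np.array([M["m10"]/M["m00"],M["m01"]/M["m00"]]),M["m00"]
def capfit(im,C,box,zt=.123,h=.04,x0=(.618,-.243)):
    c=redcent(im,box); r=minimize(lambda p:((capmodel(C,*p,zt,h)[0]-c[:2])**2).sum(),x0,method="Nelder-Mead",options=dict(xatol=1e-6,fatol=1e-8)); return r.x,c,capmodel(C,*r.x,zt,h)[1]
E
python3 - <<'E'
from h import *
T=cam("top");S=cam("scene")
t=cv2.imread("pics/top0.png")[:,:,::-1];s=cv2.imread("pics/scene0.png")[:,:,::-1]
for n,C,im,box in(("top",T,t,(290,314,168,190)),("scene",S,s,(218,242,214,242))):
    for nm,E in(("all",TEST),("cons",CONS),("deck+cap",DECK+CAP)):print(n,nm,fit(im,C,E,(.618,-.243,.127)))
    print("cap",capfit(im,C,box))
    p=fit(im,C,TEST,(.618,-.243,.127))[0]
    o=cv2.resize(im[:,:,::-1],None,fx=4,fy=4,interpolation=cv2.INTER_CUBIC)
    for E,pp in((TEST,p),(PLATE,fit(im,C,PLATE,(.541,.304,.278))[0])):
        for A,B,w in E:
            for u in proj(C,pose(*pp,A)):cv2.circle(o,tuple(np.int32((u+.5)*4)),0,(0,255,0),-1)
    pb=proj(C,pose(*p,[[-.173,.04,.085],[-.049,-.042,.085],[-.173,.04,.065],[-.049,-.042,.065]]));print(pb)
    for u in pb:cv2.circle(o,tuple(np.int32((u+.5)*4)),1,(255,0,0),-1)
    if n=="top": cv2.imwrite("pics/ov_t.png",np.vstack([cv2.resize(o[640:960,960:1360],(600,480)) ]));cv2.imwrite("pics/ov_tp.png",o[640:920,560:860])
    else: cv2.imwrite("pics/ov_s.png",o[640:1080,640:1120]);cv2.imwrite("pics/ov_sp.png",o[540:720,1100:1400])
E
```

```text
top all (array([ 0.61762486, -0.24180315,  0.13468003]), np.float64(397.7866020619029))
top cons (array([ 0.61693956, -0.24201068,  0.1301009 ]), np.float64(231.0219401133285))
top deck+cap (array([ 0.61772692, -0.24167932,  0.13901142]), np.float64(167.24597977427715))
cap (array([ 0.61874349, -0.24381559]), array([300.36272781, 178.34886341, 170.1       ]), 188.61139356112108)
[[294.61759216 223.4307031 ]
 [311.0527498  189.98346994]
 [293.95356639 223.2562152 ]
 [310.17038747 190.26041648]]
scene all (array([ 0.61701942, -0.24659883,  0.12812667]), np.float64(414.4812714535129))
scene cons (array([ 0.61738227, -0.24637062,  0.13213631]), np.float64(302.31697527683247))
scene deck+cap (array([ 0.61800739, -0.24745002,  0.11392885]), np.float64(114.13668946572392))
cap (array([ 0.61513259, -0.2443731 ]), array([229.58554633, 227.29928325, 323.21666667]), 355.6501725704875)
[[195.92218896 202.07738444]
 [209.33488914 233.85337561]
 [196.67952299 206.07381577]
 [209.99695366 237.80493588]]
```

View pics/ov_t.png

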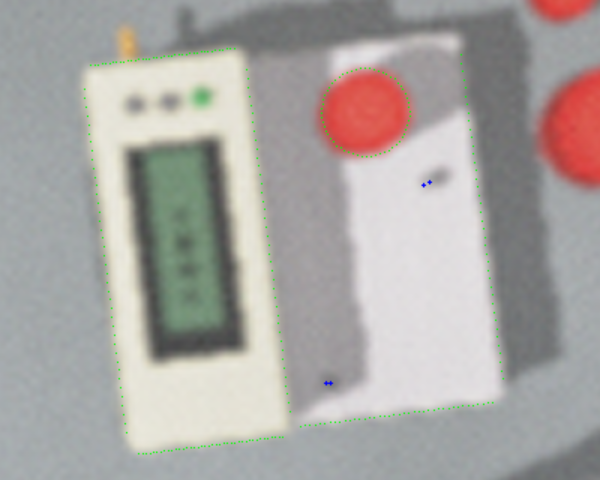

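View pics/ov_s.png

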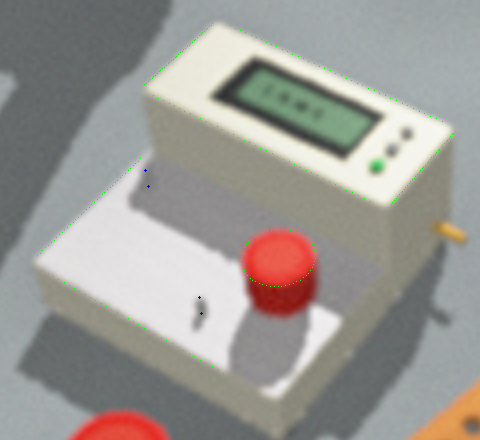

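View pics/ov_tp.png

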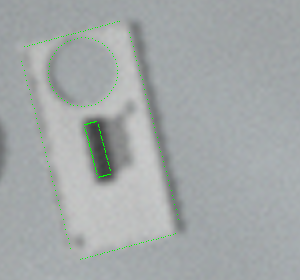

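View pics/ov_sp.png

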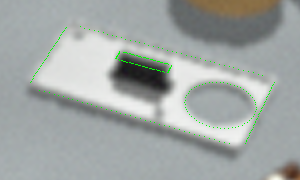

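```bash
cat >> h.py <<'E'
def go(target,yaw=None):
    """print total move in tool units to world target TCP; yaw = desired tool-x yaw (rad)"""
    o=ctrl.observe(); M=R.from_rotvec(o["ee_rot"]).as_matrix(); d=M.T@(np.array(target)-o["ee_pos"])/.04
    cy=np.arctan2(M[1,0],M[0,0]); r=0
    if yaw is not None:
        e=(yaw-cy+np.pi/2)%np.pi-np.pi/2; r=-e/.1
    print("t",round(o["clock"],2),"pos",o["ee_pos"].round(4),"yaw",round(np.degrees(cy),2),"tilt",M[:,2].round(4),"w",round(o["width"],3),"F",o["contact_force"].round(1),"M",o["ft_torque"].round(2))
    print("units t",d.round(2),"norm",round(np.linalg.norm(d),2),"roll",round(r,2))
E
python3 - <<'E'
from h import *
go((.5418,.3038,.15),.278+np.pi/2)
E
```

```text
t 0.1 pos [ 0.1994 -0.4853  0.2306] yaw -67.67 tilt [-5.0e-04  1.3e-03 -1.0e+00] w 1.001 F [0.2 0.3 0.3] M [-0.02  0.01  0.03]
units t [-14.99 -15.41   2.04] norm 21.6 roll 1.12
```

Request:
arm_command(
  commands=[
    {"tx": -0.7,"ty": -0.72},
    {"tx": -0.7,"ty": -0.72},
    {"tx": -0.7,"ty": -0.72},
    {"tx": -0.7,"ty": -0.72},
    {"tx": -0.7,"ty": -0.72},
    {"tx": -0.7,"ty": -0.72},
    {"tx": -0.7,"ty": -0.72},
    {"tx": -0.7,"ty": -0.72},
    {"tx": -0.7,"ty": -0.72},
    {"tx": -0.7,"ty": -0.72},
  ],
  claw=-1,
)

```text
validation failed for argument at $.co...
```

Request:
arm_command(
  commands=[
    {"tx": -0.7,"ty": -0.72},
    {"tx": -0.7,"ty": -0.72},
    {"tx": -0.7,"ty": -0.72},
    {"tx": -0.7,"ty": -0.72},
    {"tx": -0.7,"ty": -0.72},
    {"tx": -0.7,"ty": -0.72},
    {"tx": -0.7,"ty": -0.72},
    {"tx": -0.7,"ty": -0.72},
    {"tx": -0.7,"ty": -0.72},
    {"tx": -0.7,"ty": -0.72},
  ],
)

```text
validation failed for argument at $.co...
```

```bash
python3 -c "
from h import *
go((.5418,.3038,.15),.278+np.pi/2)"
```

```text
t 0.1 pos [ 0.1994 -0.4853  0.2306] yaw -67.67 tilt [-5.0e-04  1.3e-03 -1.0e+00] w 1.001 F [0.2 0.3 0.3] M [-0.02  0.01  0.03]
units t [-14.99 -15.41   2.04] norm 21.6 roll 1.12
```

Perhaps all four keys are required.

Request:
arm_command(
  commands=[
    {"tx": -0.7,"ty": -0.72,"tz": 0,"roll": 0},
    {"tx": -0.7,"ty": -0.72,"tz": 0,"roll": 0},
    {"tx": -0.7,"ty": -0.72,"tz": 0,"roll": 0},
    {"tx": -0.7,"ty": -0.72,"tz": 0,"roll": 0},
    {"tx": -0.7,"ty": -0.72,"tz": 0,"roll": 0},
    {"tx": -0.7,"ty": -0.72,"tz": 0,"roll": 0},
    {"tx": -0.7,"ty": -0.72,"tz": 0,"roll": 0},
    {"tx": -0.7,"ty": -0.72,"tz": 0,"roll": 0},
    {"tx": -0.7,"ty": -0.72,"tz": 0,"roll": 0},
    {"tx": -0.7,"ty": -0.72,"tz": 0,"roll": 0},
  ],
  claw=-1,
)

```text
clock: 1.1
ee_pos: [0.362, -0.1069, 0.2269]
ee_rot: [-2.597, 1.762, 0.011]
contact_force: [-0.1, -0.1, -0.2]
width: 1.001
```

Request:
arm_command(
  commands=[
    {"tx": -0.7,"ty": -0.72,"tz": 0,"roll": 0.1},
    {"tx": -0.7,"ty": -0.72,"tz": 0,"roll": 0.1},
    {"tx": -0.7,"ty": -0.72,"tz": 0,"roll": 0.1},
    {"tx": -0.7,"ty": -0.72,"tz": 0,"roll": 0.1},
    {"tx": -0.7,"ty": -0.72,"tz": 0,"roll": 0.1},
    {"tx": -0.7,"ty": -0.72,"tz": 0,"roll": 0.1},
    {"tx": -0.7,"ty": -0.72,"tz": 0,"roll": 0.1},
    {"tx": -0.7,"ty": -0.72,"tz": 0,"roll": 0.1},
    {"tx": -0.7,"ty": -0.72,"tz": 0,"roll": 0.1},
    {"tx": -0.6,"ty": -0.6,"tz": 0,"roll": 0.1},
  ],
)

```text
clock: 2.1
ee_pos: [0.5533, 0.2233, 0.226]
ee_rot: [-2.569, 1.773, 0.063]
contact_force: [0.3, -0.1, 0.5]
width: 1.0
```

```bash
python3 -c "
from h import *
go((.5418,.3038,.15),.278+np.pi/2)"
```

```text
t 2.1 pos [0.5533 0.2233 0.226 ] yaw -69.23 tilt [-0.0221  0.0386 -0.999 ] w 1.0 F [ 0.3 -0.1  0.5] M [-0.   -0.01  0.02]
units t [-1.9  -0.46  1.98] norm 2.78 roll 0.85
```

Request:
arm_command(
  commands=[
    {"tx": -0.45,"ty": -0.1,"tz": 0,"roll": 0.2},
    {"tx": -0.45,"ty": -0.1,"tz": 0,"roll": 0.2},
    {"tx": -0.4,"ty": -0.1,"tz": 0,"roll": 0.2},
    {"tx": -0.2,"ty": 0,"tz": 0,"roll": 0},
    {"tx": 0,"ty": 0,"tz": 0,"roll": 0},
  ],
)

```text
clock: 2.6
ee_pos: [0.5581, 0.2456, 0.2271]
ee_rot: [-2.57, 1.747, 0.116]
contact_force: [-0.3, -0.1, 0.8]
width: 1.001
```

```bash
python3 -c "
from h import *
go((.5418,.3038,.15),.278+np.pi/2)"
```

```text
t 2.6 pos [0.5581 0.2456 0.2271] yaw -68.47 tilt [-0.0436  0.0681 -0.9967] w 1.001 F [-0.3 -0.1  0.8] M [-0.03 -0.07 -0.04]
units t [-1.35 -0.19  2.04] norm 2.45 roll 0.98
```

```bash
python3 -c "
from h import *
o=ctrl.observe();print(o['q'].round(3),o['joint_vel'].round(3),np.linalg.norm(o['ee_pos'][:2]))"
```

```text
[0.376 0.303 0.169 1.453 0.079 3.141] [-0.01  -0.006 -0.006  0.002 -0.003 -0.002] 0.6097657718454681
```

Request:
arm_command(
  commands=[
    {"tx": 0,"ty": 0,"tz": 0,"roll": 0},
  ],
)

```text
clock: 2.7
ee_pos: [0.5577, 0.2452, 0.2275]
ee_rot: [-2.569, 1.748, 0.115]
contact_force: [0.5, 0.4, 0.1]
width: 1.002
```

```bash
python3 -c "
from h import *
o=ctrl.observe();print(o['q'].round(3),o['joint_vel'].round(3),np.linalg.norm(o['ee_pos'][:2]))
go((.5418,.3038,.15),.278+np.pi/2)"
```

```text
[0.376 0.301 0.169 1.453 0.079 3.141] [-0.002 -0.013 -0.006  0.003  0.002  0.001] 0.609259682453928
t 2.7 pos [0.5577 0.2452 0.2275] yaw -68.48 tilt [-0.0432  0.0681 -0.9967] w 1.002 F [0.5 0.4 0.1] M [-0.06 -0.03 -0.03]
units t [-1.35 -0.2   2.05] norm 2.46 roll 0.98
```

Request:
arm_command(
  commands=[
    {"tx": 0,"ty": 0,"tz": 0,"roll": -1},
    {"tx": 0,"ty": 0,"tz": 0,"roll": -1},
    {"tx": 0,"ty": 0,"tz": 0,"roll": -1},
    {"tx": 0,"ty": 0,"tz": 0,"roll": -1},
    {"tx": 0,"ty": 0,"tz": 0,"roll": -1},
    {"tx": 0,"ty": 0,"tz": 0,"roll": -1},
    {"tx": 0,"ty": 0,"tz": 0,"roll": -1},
    {"tx": 0,"ty": 0,"tz": 0,"roll": -1},
    {"tx": 0,"ty": 0,"tz": 0,"roll": -1},
    {"tx": 0,"ty": 0,"tz": 0,"roll": -1},
  ],
)

```text
clock: 3.7
ee_pos: [0.5547, 0.2411, 0.2323]
ee_rot: [-3.066, 0.243, 0.066]
contact_force: [-0.7, 0.8, 0.2]
width: 0.995
```

```bash
python3 -c "
from h import *
o=ctrl.observe();print(o['q'].round(3),o['joint_vel'].round(3),np.linalg.norm(o['ee_pos'][:2]))
go((.5418,.3038,.15),.278+np.pi/2)"
```

```text
[0.372 0.288 0.162 1.454 0.078 2.1  ] [-4.000e-03 -1.200e-02 -7.000e-03 -1.000e-03  1.000e-03 -1.034e+00] 0.6048515952365555
t 3.7 pos [0.5547 0.2411 0.2323] yaw -8.96 tilt [-0.0375  0.0688 -0.9969] w 0.995 F [-0.7  0.8  0.2] M [-0.11 -0.02  0.01]
units t [-0.46 -1.37  2.17] norm 2.61 roll 11.36
```

Request:
arm_command(
  commands=[
    {"tx": 0,"ty": 0,"tz": 0,"roll": -1},
    {"tx": 0,"ty": 0,"tz": 0,"roll": -1},
    {"tx": 0,"ty": 0,"tz": 0,"roll": -1},
    {"tx": 0,"ty": 0,"tz": 0,"roll": -1},
    {"tx": 0,"ty": 0,"tz": 0,"roll": -1},
    {"tx": 0,"ty": 0,"tz": 0,"roll": -1},
    {"tx": 0,"ty": 0,"tz": 0,"roll": -1},
    {"tx": 0,"ty": 0,"tz": 0,"roll": -1},
    {"tx": 0,"ty": 0,"tz": 0,"roll": -1},
    {"tx": 0,"ty": 0,"tz": 0,"roll": -1},
  ],
)

```text
clock: 4.7
ee_pos: [0.5517, 0.2368, 0.237]
ee_rot: [-2.772, -1.307, -0.002]
contact_force: [0.3, 0.6, 0.2]
width: 1.001
```

Request:
arm_command(
  commands=[
    {"tx": 0,"ty": 0,"tz": 0,"roll": -1},
    {"tx": 0,"ty": 0,"tz": 0,"roll": -1},
    {"tx": 0,"ty": 0,"tz": 0,"roll": -1},
    {"tx": 0,"ty": 0,"tz": 0,"roll": -1},
    {"tx": 0,"ty": 0,"tz": 0,"roll": -1},
    {"tx": 0,"ty": 0,"tz": 0,"roll": -1},
    {"tx": 0,"ty": 0,"tz": 0,"roll": -1},
    {"tx": 0,"ty": 0,"tz": 0,"roll": -1},
    {"tx": 0,"ty": 0,"tz": 0,"roll": -1},
    {"tx": 0,"ty": 0,"tz": 0,"roll": -1},
  ],
)

```text
clock: 5.7
ee_pos: [0.5486, 0.2325, 0.2418]
ee_rot: [-1.766, -2.523, -0.066]
contact_force: [-0.2, -0.5, 0.2]
width: 1.001
```

Request:
arm_command(
  commands=[
    {"tx": 0,"ty": 0,"tz": 0,"roll": -1},
    {"tx": 0,"ty": 0,"tz": 0,"roll": -1},
    {"tx": 0,"ty": 0,"tz": 0,"roll": -1},
    {"tx": 0,"ty": 0,"tz": 0,"roll": -1},
    {"tx": 0,"ty": 0,"tz": 0,"roll": -1},
    {"tx": 0,"ty": 0,"tz": 0,"roll": -1},
    {"tx": 0,"ty": 0,"tz": 0,"roll": -1},
    {"tx": 0,"ty": 0,"tz": 0,"roll": -1},
    {"tx": 0,"ty": 0,"tz": 0,"roll": -1},
    {"tx": 0,"ty": 0,"tz": 0,"roll": -1},
  ],
)

```text
clock: 6.7
ee_pos: [0.5454, 0.2282, 0.2466]
ee_rot: [-0.283, -3.101, -0.108]
contact_force: [-0.1, 0.1, -1.3]
width: 1.0
```

Request:
arm_command(
  commands=[
    {"tx": 0,"ty": 0,"tz": 0,"roll": -1},
    {"tx": 0,"ty": 0,"tz": 0,"roll": -1},
    {"tx": 0,"ty": 0,"tz": 0,"roll": -1},
    {"tx": 0,"ty": 0,"tz": 0,"roll": -1},
    {"tx": 0,"ty": 0,"tz": 0,"roll": -1},
    {"tx": 0,"ty": 0,"tz": 0,"roll": -1},
    {"tx": 0,"ty": 0,"tz": 0,"roll": -1},
    {"tx": 0,"ty": 0,"tz": 0,"roll": -1},
    {"tx": 0,"ty": 0,"tz": 0,"roll": -1},
    {"tx": 0,"ty": 0,"tz": 0,"roll": -1},
  ],
)

```text
clock: 7.7
ee_pos: [0.5421, 0.224, 0.2513]
ee_rot: [-1.297, 2.839, 0.111]
contact_force: [0.5, -0.2, -0.3]
width: 1.002
```

```bash
python3 -c "
from h import *
o=ctrl.observe();print(o['q'].round(3),o['joint_vel'].round(3),np.linalg.norm(o['ee_pos'][:2]))
go((.5418,.3038,.15),.278+np.pi/2)"
```

```text
[ 0.356  0.235  0.134  1.457  0.072 -2.072] [-5.000e-03 -1.200e-02 -8.000e-03  1.000e-03 -1.000e-03 -1.033e+00] 0.5865612457246864
t 7.7 pos [0.5421 0.224  0.2513] yaw -130.97 tilt [-0.0131  0.0718 -0.9973] w 1.002 F [ 0.5 -0.2 -0.3] M [-0.07 -0.   -0.01]
units t [-1.38  1.16  2.67] norm 3.22 roll -9.93
```

Request:
arm_command(
  commands=[
    {"tx": 0,"ty": 0,"tz": 0,"roll": -1},
    {"tx": 0,"ty": 0,"tz": 0,"roll": -1},
    {"tx": 0,"ty": 0,"tz": 0,"roll": -1},
    {"tx": 0,"ty": 0,"tz": 0,"roll": -1},
    {"tx": 0,"ty": 0,"tz": 0,"roll": -1},
    {"tx": 0,"ty": 0,"tz": 0,"roll": -1},
    {"tx": 0,"ty": 0,"tz": 0,"roll": -1},
    {"tx": 0,"ty": 0,"tz": 0,"roll": -1},
    {"tx": 0,"ty": 0,"tz": 0,"roll": -1},
    {"tx": 0.2,"ty": 0,"tz": 0,"roll": -0.4},
  ],
)

```text
clock: 8.7
ee_pos: [0.5404, 0.2125, 0.2555]
ee_rot: [-2.452, 1.875, 0.077]
contact_force: [-0.7, 0.1, 0.8]
width: 1.001
```

```bash
python3 -c "
from h import *
o=ctrl.observe();print(o['q'].round(3),o['joint_vel'].round(3),np.linalg.norm(o['ee_pos'][:2]))
go((.5418,.3038,.15),.278+np.pi/2)"
```

```text
[ 0.339  0.219  0.124  1.457  0.071 -3.068] [-0.152 -0.032 -0.046 -0.006 -0.005 -0.546] 0.5806543952437367
t 8.7 pos [0.5404 0.2125 0.2555] yaw -74.78 tilt [-0.0068  0.0728 -0.9973] w 1.001 F [-0.7  0.1  0.8] M [-0.07  0.03  0.05]
units t [-2.  -0.6  2.8] norm 3.49 roll -0.12
```

Request:
arm_command(
  commands=[
    {"tx": 0.4,"ty": 0,"tz": 0,"roll": -0.3},
    {"tx": 0.4,"ty": 0,"tz": 0,"roll": -0.3},
    {"tx": 0.4,"ty": 0,"tz": 0,"roll": -0.3},
    {"tx": 0.4,"ty": 0,"tz": 0,"roll": -0.3},
  ],
)

```text
clock: 9.1
ee_pos: [0.5451, 0.1901, 0.2528]
ee_rot: [-2.512, 1.822, 0.024]
contact_force: [0.6, -0.1, 0.3]
width: 1.0
```

```bash
python3 -c "
from h import *
o=ctrl.observe();print(o['q'].round(3),o['joint_vel'].round(3),np.linalg.norm(o['ee_pos'][:2]))
go((.5418,.3038,.15),.278+np.pi/2)"
```

```text
[ 0.317  0.209  0.106  1.445  0.036 -3.14 ] [ 0.049 -0.019 -0.032 -0.034 -0.127 -0.003] 0.5773238918597047
t 9.1 pos [0.5451 0.1901 0.2528] yaw -71.88 tilt [ 0.0101  0.0407 -0.9991] w 1.0 F [ 0.6 -0.1  0.3] M [-0.05 -0.    0.02]
units t [-2.64 -0.75  2.68] norm 3.83 roll 0.38
```

Request:
arm_command(
  commands=[
    {"tx": 0.4,"ty": 0,"tz": 0,"roll": -0.3},
    {"tx": 0.4,"ty": 0,"tz": 0,"roll": -0.3},
    {"tx": 0.3,"ty": 0,"tz": 0,"roll": -0.2},
  ],
)

```text
clock: 9.4
ee_pos: [0.5452, 0.1885, 0.2517]
ee_rot: [-2.541, 1.813, -0.022]
contact_force: [-0.2, -0.2, -0.9]
width: 0.994
```

```bash
python3 -c "
from h import *
o=ctrl.observe();print(o['q'].round(3),o['joint_vel'].round(3),np.linalg.norm(o['ee_pos'][:2]))
go((.5418,.3038,.15),.278+np.pi/2)"
```

```text
[ 0.333  0.207  0.101  1.441  0.    -3.14 ] [ 0.03  -0.    -0.004 -0.003 -0.094 -0.001] 0.5769078001327954
t 9.4 pos [0.5452 0.1885 0.2517] yaw -71.0 tilt [ 0.0228  0.0082 -0.9997] w 0.994 F [-0.2 -0.2 -0.9] M [-0.01 -0.    0.02]
units t [-2.75 -0.8   2.56] norm 3.85 roll 0.54
```

Request:
arm_command(
  commands=[
    {"tx": -0.75,"ty": -0.25,"tz": 0.02,"roll": 1},
    {"tx": -0.75,"ty": -0.2,"tz": 0.02,"roll": 1},
    {"tx": -0.75,"ty": -0.1,"tz": 0.02,"roll": 1},
    {"tx": -0.75,"ty": 0,"tz": 0.02,"roll": 1},
    {"tx": 0,"ty": 0,"tz": 0.02,"roll": 1},
    {"tx": 0,"ty": 0,"tz": 0.02,"roll": 1},
    {"tx": 0,"ty": 0,"tz": 0.02,"roll": 1},
    {"tx": 0,"ty": 0,"tz": 0.02,"roll": 1},
    {"tx": 0,"ty": 0,"tz": 0.02,"roll": 1},
    {"tx": 0,"ty": 0,"tz": 0.02,"roll": 1},
  ],
)

```text
clock: 10.4
ee_pos: [0.5448, 0.3199, 0.243]
ee_rot: [-1.31, 2.83, -0.011]
contact_force: [0.0, -0.2, -0.6]
width: 0.998
```

Request:
arm_command(
  commands=[
    {"tx": 0,"ty": 0,"tz": 0.01,"roll": 1},
    {"tx": 0,"ty": 0,"tz": 0.01,"roll": 1},
    {"tx": 0,"ty": 0,"tz": 0.01,"roll": 1},
    {"tx": 0,"ty": 0,"tz": 0.01,"roll": 1},
    {"tx": 0,"ty": 0,"tz": 0.02,"roll": 1},
    {"tx": 0,"ty": 0,"tz": 0.02,"roll": 1},
    {"tx": 0,"ty": 0,"tz": 0.02,"roll": 1},
    {"tx": 0,"ty": 0,"tz": 0.02,"roll": 1},
    {"tx": 0,"ty": 0,"tz": 0.02,"roll": 1},
    {"tx": 0,"ty": 0,"tz": 0.02,"roll": 1},
  ],
)

```text
clock: 11.4
ee_pos: [0.5441, 0.3225, 0.2349]
ee_rot: [0.266, 3.106, 0.003]
contact_force: [-0.5, -0.2, -0.1]
width: 0.997
```

```bash
python3 -c "
from h import *
o=ctrl.observe();print(o['q'].round(3),o['joint_vel'].round(3),np.linalg.norm(o['ee_pos'][:2]))
go((.5418,.3038,.15),.278+np.pi/2)"
```

```text
[ 0.541  0.318  0.209  1.441 -0.013 -0.859] [ 7.000e-03  1.000e-03 -1.900e-02 -1.700e-02 -3.000e-03  1.033e+00] 0.6325042886222402
t 11.4 pos [0.5441 0.3225 0.2349] yaw 170.19 tilt [ 2.460e-02 -5.000e-04 -9.997e-01] w 0.997 F [-0.5 -0.2 -0.1] M [ 0.01 -0.02 -0.  ]
units t [ 0.03 -0.48  2.12] norm 2.17 roll 11.22
```

Request:
arm_command(
  commands=[
    {"tx": 0.05,"ty": -0.2,"tz": 0.3,"roll": 1},
    {"tx": 0.05,"ty": -0.2,"tz": 0.3,"roll": 1},
    {"tx": 0,"ty": 0,"tz": 0.3,"roll": 1},
    {"tx": 0,"ty": 0,"tz": 0.3,"roll": 1},
    {"tx": 0,"ty": 0,"tz": 0.3,"roll": 1},
    {"tx": 0,"ty": 0,"tz": 0.3,"roll": 1},
    {"tx": 0,"ty": 0,"tz": 0.3,"roll": 1},
    {"tx": 0,"ty": 0,"tz": 0.3,"roll": 1},
    {"tx": 0,"ty": 0,"tz": 0.3,"roll": 1},
    {"tx": 0,"ty": 0,"tz": 0.3,"roll": 1},
  ],
)

```text
clock: 12.4
ee_pos: [0.5398, 0.3102, 0.1115]
ee_rot: [1.772, 2.563, 0.023]
contact_force: [-0.5, -0.5, -0.4]
width: 1.002
```

```bash
python3 -c "
from h import *
o=ctrl.observe();print(o['q'].round(3),o['joint_vel'].round(3),np.linalg.norm(o['ee_pos'][:2]))
go((.5418,.3038,.06),.278+np.pi/2)"
```

```text
[ 0.529  0.312 -0.069  1.165 -0.017  0.168] [ 1.000e-03  5.400e-02 -2.090e-01 -2.590e-01 -4.000e-03  1.034e+00] 0.6225991818333146
t 12.4 pos [0.5398 0.3102 0.1115] yaw 110.69 tilt [ 0.0293 -0.0021 -0.9996] w 1.002 F [-0.5 -0.5 -0.4] M [-0.01 -0.05 -0.01]
units t [-0.15 -0.04  1.29] norm 1.3 roll 0.83
```

Request:
arm_command(
  commands=[
    {"tx": -0.1,"ty": 0,"tz": 0.6,"roll": 0.5},
    {"tx": -0.05,"ty": 0,"tz": 0.5,"roll": 0.25},
    {"tx": 0,"ty": 0,"tz": 0.02,"roll": 0},
  ],
)

```text
clock: 12.7
ee_pos: [0.5423, 0.3048, 0.0638]
ee_rot: [1.871, 2.492, 0.022]
contact_force: [-0.7, -0.8, -0.3]
width: 1.002
```

```bash
python3 -c "
from h import *
T=cam('top');S=cam('scene')
go((.5418,.3038,.010),.278+np.pi/2)
t=ctrl.get_image('top');s=ctrl.get_image('scene')
o=np.hstack([cv2.resize(i[:,:,::-1],(400,400),interpolation=cv2.INTER_CUBIC) for i in (t[150:230,130:210],s[110:190,265:345])])
cv2.imwrite('pics/g1.png',o)"
```

```text
t 12.7 pos [0.5423 0.3048 0.0638] yaw 106.19 tilt [ 0.0282 -0.0039 -0.9996] w 1.002 F [-0.7 -0.8 -0.3] M [ 0.01  0.09 -0.01]
units t [-0.   -0.05  1.34] norm 1.34 roll 0.05
```

View pics/g1.png

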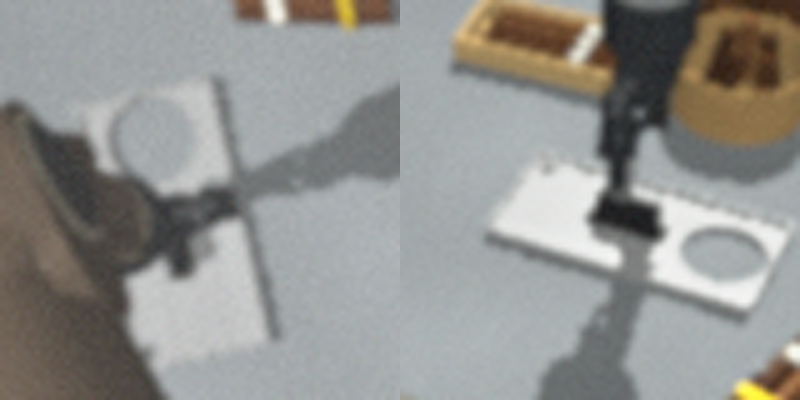

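Request:
arm_command(
  commands=[
    {"tx": 0,"ty": -0.02,"tz": 0.5,"roll": 0},
    {"tx": 0,"ty": 0,"tz": 0.5,"roll": 0},
    {"tx": 0,"ty": 0,"tz": 0.15,"roll": 0},
    {"tx": 0,"ty": 0,"tz": 0.02,"roll": 0},
  ],
)

```text
clock: 13.2
ee_pos: [0.5477, 0.3082, 0.0253]
ee_rot: [1.863, 2.492, 0.04]
contact_force: [0.2, 0.1, -0.3]
width: 1.0
```

```bash
python3 -c "
from h import *
go((.5418,.3038,.011),.278+np.pi/2)"
```

```text
t 13.2 pos [0.5477 0.3082 0.0253] yaw 106.42 tilt [ 0.0398  0.0026 -0.9992] w 1.0 F [ 0.2  0.1 -0.3] M [0.01 0.02 0.01]
units t [-0.06 -0.19  0.35] norm 0.4 roll 0.09
```

Request:
arm_command(
  commands=[
    {"tx": -0.05,"ty": -0.1,"tz": 0.2,"roll": 0.05},
    {"tx": -0.03,"ty": -0.1,"tz": 0.18,"roll": 0.05},
    {"tx": 0,"ty": 0,"tz": 0.02,"roll": 0},
  ],
)

```text
clock: 13.5
ee_pos: [0.5425, 0.3036, 0.011]
ee_rot: [1.875, 2.48, 0.046]
contact_force: [-0.1, -0.6, -0.4]
width: 1.006
```

```bash
python3 -c "
from h import *
go((.5418,.3038,.011),.278+np.pi/2)"
```

```text
t 13.5 pos [0.5425 0.3036 0.011 ] yaw 105.82 tilt [ 0.0434  0.0045 -0.999 ] w 1.006 F [-0.1 -0.6 -0.4] M [-0.02  0.03  0.04]
units t [ 0.01 -0.02 -0.  ] norm 0.02 roll -0.02
```

Request:
arm_command(
  commands=[
    {"tx": 0,"ty": 0,"tz": 0.01,"roll": 0},
    {"tx": 0,"ty": 0,"tz": 0.01,"roll": 0},
    {"tx": 0,"ty": 0,"tz": 0.01,"roll": 0},
    {"tx": 0,"ty": 0,"tz": 0.01,"roll": 0},
    {"tx": 0,"ty": 0,"tz": 0.01,"roll": 0},
    {"tx": 0,"ty": 0,"tz": 0.01,"roll": 0},
  ],
  claw=1,
  newtons=60,
)

```text
clock: 14.1
ee_pos: [0.5434, 0.3042, 0.0104]
ee_rot: [1.875, 2.48, 0.051]
contact_force: [-1.1, -2.9, 4.0]
width: 0.152
```

```bash
python3 -c "
from h import *
go((.5418,.3038,.011),.278+np.pi/2)"
```

```text
t 14.1 pos [0.5434 0.3042 0.0104] yaw 105.82 tilt [ 0.0454  0.0065 -0.9989] w 0.152 F [-1.1 -2.9  4. ] M [-0.12  0.33  0.02]
units t [ 0.   -0.04 -0.02] norm 0.04 roll -0.02
```

Request:
arm_command(
  commands=[
    {"tx": 0,"ty": 0,"tz": -0.3,"roll": 0},
    {"tx": 0,"ty": 0,"tz": -0.8,"roll": 0},
    {"tx": 0,"ty": 0,"tz": -1,"roll": 0},
    {"tx": 0,"ty": 0,"tz": -1,"roll": 0},
    {"tx": 0,"ty": 0,"tz": -1,"roll": 0},
  ],
)

```text
clock: 14.6
ee_pos: [0.5307, 0.2999, 0.1719]
ee_rot: [1.879, 2.486, 0.023]
contact_force: [0.6, 0.5, -3.0]
width: 0.151
```

```bash
python3 -c "
from h import *
go((.535,-.255,.2),.131+np.pi/2)"
```

```text
t 14.6 pos [0.5307 0.2999 0.1719] yaw 105.81 tilt [ 0.0292 -0.0037 -0.9996] w 0.151 F [ 0.6  0.5 -3. ] M [ 0.06 -0.04 -0.  ]
units t [-13.38  -3.66  -0.65] norm 13.89 roll 1.45
```

Request:
arm_command(
  commands=[
    {"tx": -0.6,"ty": -0.17,"tz": -0.3,"roll": 0.1},
    {"tx": -0.9,"ty": -0.26,"tz": -0.3,"roll": 0.15},
    {"tx": -0.95,"ty": -0.25,"tz": -0.1,"roll": 0.15},
    {"tx": -0.95,"ty": -0.23,"tz": 0,"roll": 0.15},
    {"tx": -0.95,"ty": -0.22,"tz": 0,"roll": 0.15},
    {"tx": -0.95,"ty": -0.2,"tz": 0,"roll": 0.15},
    {"tx": -0.95,"ty": -0.2,"tz": 0,"roll": 0.15},
    {"tx": -0.95,"ty": -0.18,"tz": 0,"roll": 0.15},
    {"tx": -0.95,"ty": -0.17,"tz": 0,"roll": 0.15},
    {"tx": -0.95,"ty": -0.15,"tz": 0,"roll": 0.15},
  ],
)

```text
clock: 15.6
ee_pos: [0.5261, -0.0809, 0.213]
ee_rot: [2.046, 2.344, 0.042]
contact_force: [0.1, -0.6, -3.2]
width: 0.149
```

```bash
python3 -c "
from h import *
go((.535,-.255,.2),.131+np.pi/2)"
```

```text
t 15.6 pos [ 0.5261 -0.0809  0.213 ] yaw 97.77 tilt [ 0.0402  0.0011 -0.9992] w 0.149 F [ 0.1 -0.6 -3.2] M [-0.02 -0.04 -0.  ]
units t [-4.34 -0.38  0.33] norm 4.37 roll 0.05
```

Request:
arm_command(
  commands=[
    {"tx": -0.9,"ty": -0.08,"tz": 0,"roll": 0},
    {"tx": -0.9,"ty": -0.08,"tz": 0,"roll": 0},
    {"tx": -0.8,"ty": -0.08,"tz": 0,"roll": 0},
    {"tx": -0.6,"ty": -0.08,"tz": 0,"roll": 0},
    {"tx": -0.3,"ty": -0.04,"tz": 0,"roll": 0},
    {"tx": -0.1,"ty": 0,"tz": 0,"roll": 0},
  ],
)

```text
clock: 16.2
ee_pos: [0.5275, -0.2355, 0.2146]
ee_rot: [2.055, 2.339, 0.039]
contact_force: [-0.3, 0.4, -3.1]
width: 0.148
```

```bash
python3 -c "
from h import *
go((.535,-.255,.2),.131+np.pi/2)
t=ctrl.get_image('top');s=ctrl.get_image('scene')
cv2.imwrite('pics/top2.png',t[:,:,::-1]);cv2.imwrite('pics/scene2.png',s[:,:,::-1])
o=np.hstack([cv2.resize(i[:,:,::-1],(400,400),interpolation=cv2.INTER_CUBIC) for i in (t[140:260,230:350],s[150:270,150:270])])
cv2.imwrite('pics/g2.png',o)"
```

```text
t 16.2 pos [ 0.5275 -0.2355  0.2146] yaw 97.38 tilt [ 3.760e-02  4.000e-04 -9.993e-01] w 0.148 F [-0.3  0.4 -3.1] M [0.01 0.03 0.01]
units t [-0.51  0.11  0.37] norm 0.64 roll -0.02
```

View pics/g2.png

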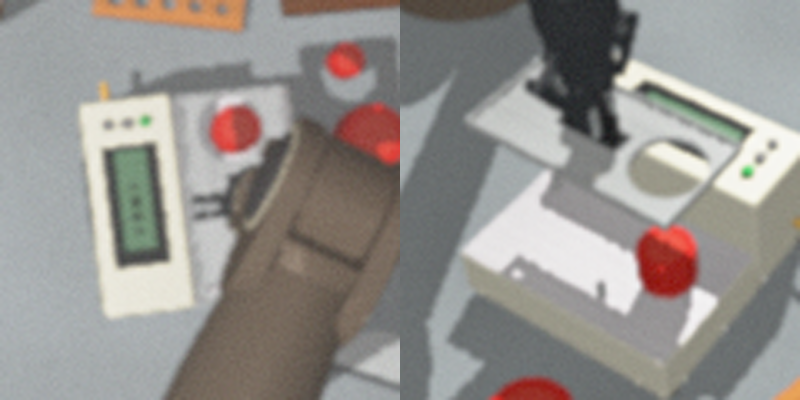

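```bash
python3 - <<'E'
from h import *
T=cam("top");S=cam("scene")
t=cv2.imread("pics/top2.png")[:,:,::-1];s=cv2.imread("pics/scene2.png")[:,:,::-1]
z0=.2146-.0105
p0=(.5265,-.236,.129)
lip=rect(-.104,.126,-.058,.058,.010)
for n,C,im,E in(("top",T,t,[(*lip[1],1),(*circ(.085,0,.006,.036),1.5)]),("scene",S,s,[(*lip[1],1),(*lip[0],1),(*lip[3],1),(*lip[2],1),(*circ(.085,0,.006,.036),1.5)])):
    p,f=fit(im,C,E,p0,z0,span=(.01,.01,.04)); print(n,p,f)
    o=cv2.resize(im[:,:,::-1],None,fx=5,fy=5,interpolation=cv2.INTER_CUBIC)
    for A,B,w in E:
        for u in proj(C,pose(*p,A,z0)):cv2.circle(o,tuple(np.int32((u+.5)*5)),0,(0,255,0),-1)
    cv2.imwrite(f"pics/o2{n}.png",o[700:1200,1150:1750] if n=="top" else o[750:1200,750:1350])
E
```

```text
top [ 0.52600864 -0.2286818   0.11008663] 102.66698423931555
scene [ 0.5234741  -0.23605758  0.12764468] 222.5040206525166
```

View pics/o2top.png

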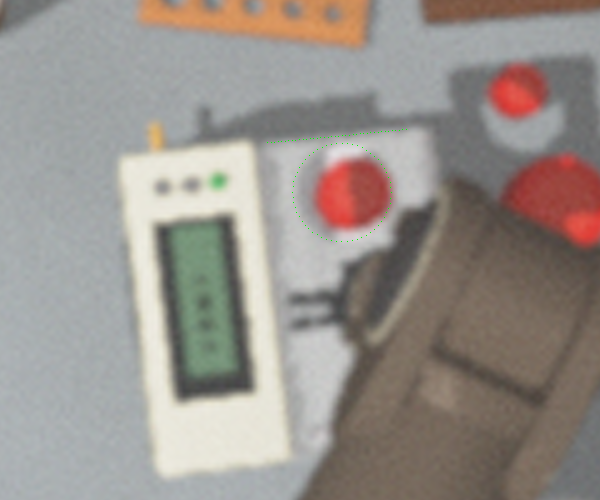

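View pics/o2scene.png

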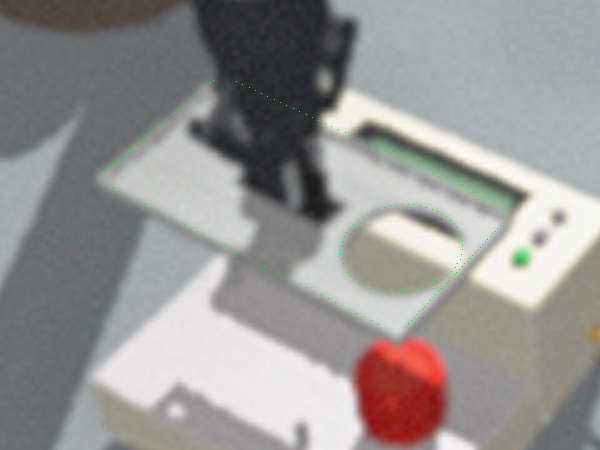

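Request:
arm_command(
  commands=[
    {"tx": -0.3,"ty": -0.12,"tz": 0.2,"roll": 0},
    {"tx": -0.15,"ty": -0.1,"tz": 0.4,"roll": 0},
    {"tx": 0,"ty": 0,"tz": 0.3,"roll": 0},
    {"tx": 0,"ty": 0,"tz": 0,"roll": 0},
  ],
)

```text
clock: 16.7
ee_pos: [0.5229, -0.251, 0.1766]
ee_rot: [2.048, 2.345, 0.041]
contact_force: [-0.4, 0.3, -3.0]
width: 0.15
```

```bash
python3 -c "
from h import *
go((.5369,-.2569,.1055),.131+np.pi/2)"
```

```text
t 16.7 pos [ 0.5229 -0.251   0.1766] yaw 97.75 tilt [ 0.0381  0.0013 -0.9993] w 0.15 F [-0.4  0.3 -3. ] M [0.01 0.05 0.02]
units t [-0.19  0.26  1.79] norm 1.82 roll 0.04
```

Request:
arm_command(
  commands=[
    {"tx": -0.1,"ty": 0.2,"tz": 0,"roll": 0.02},
    {"tx": -0.08,"ty": 0.15,"tz": 0.1,"roll": 0.02},
    {"tx": 0,"ty": 0,"tz": 0.4,"roll": 0},
    {"tx": 0,"ty": 0,"tz": 0.3,"roll": 0},
    {"tx": 0,"ty": 0,"tz": 0.2,"roll": 0},
  ],
)

```text
clock: 17.2
ee_pos: [0.544, -0.2561, 0.1384]
ee_rot: [2.046, 2.34, 0.044]
contact_force: [0.1, 0.4, -3.0]
width: 0.153
```

```bash
python3 -c "
from h import *
go((.5369,-.2569,.1055),.131+np.pi/2)"
```

```text
t 17.2 pos [ 0.544  -0.2561  0.1384] yaw 97.65 tilt [ 4.320e-02 -6.000e-04 -9.991e-01] w 0.153 F [ 0.1  0.4 -3. ] M [ 0.01  0.09 -0.02]
units t [ 0.01 -0.21  0.81] norm 0.84 roll 0.03
```

Request:
arm_command(
  commands=[
    {"tx": 0,"ty": -0.2,"tz": 0.03,"roll": 0.02},
    {"tx": 0,"ty": -0.03,"tz": 0.1,"roll": 0.02},
    {"tx": 0,"ty": -0.01,"tz": 0.2,"roll": 0},
    {"tx": 0,"ty": -0.01,"tz": 0.2,"roll": 0},
  ],
)

```text
clock: 17.6
ee_pos: [0.5346, -0.2576, 0.1159]
ee_rot: [2.051, 2.335, 0.044]
contact_force: [0.0, 0.2, -3.3]
width: 0.148
```

```bash
cat > chk.py <<'E'
from h import *
import sys
go((.5369,-.2569,.0755),.131+np.pi/2)
def chk(k,dz=.0105):
    s=ctrl.get_image('scene');cv2.imwrite(f'pics/scene{k}.png',s[:,:,::-1])
    S=cam("scene");o=ctrl.observe();z0=o["ee_pos"][2]-dz
    M=R.from_rotvec(o["ee_rot"]).as_matrix()
    lip=rect(-.104,.126,-.058,.058,.010)
    E=[(*lip[i],1) for i in range(4)]
    p,f=fit(s,S,E,(o["ee_pos"][0]-.004,o["ee_pos"][1]-.0006,np.arctan2(M[1,0],M[0,0])-np.pi/2),z0,span=(.006,.006,.03));print("plate",p.round(4),"off",(p[:2]-o["ee_pos"][:2]).round(4),round(f,1),"needed move",(np.array([.5329,-.2575])-p[:2]).round(4),"yaw",.130-p[2])
    im=cv2.resize(s[:,:,::-1],None,fx=5,fy=5,interpolation=cv2.INTER_CUBIC)
    for A,B,w in E:
        for u in proj(S,pose(*p,A,z0)):cv2.circle(im,tuple(np.int32((u+.5)*5)),0,(0,255,0),-1)
    cv2.imwrite(f"pics/o{k}.png",im[750:1250,750:1350])
chk(sys.argv[1])
E
python3 chk.py 3
```

```text
t 17.6 pos [ 0.5346 -0.2576  0.1159] yaw 97.41 tilt [ 0.0439 -0.001  -0.999 ] w 0.148 F [ 0.   0.2 -3.3] M [0.01 0.07 0.04]
units t [0.02 0.01 1.01] norm 1.01 roll -0.02
plate [ 0.5426 -0.2751  0.3963] off [ 0.0086 -0.0178] 87.6 needed move [-0.0097  0.0176] yaw -0.2663040383433678
```

View pics/o3.png

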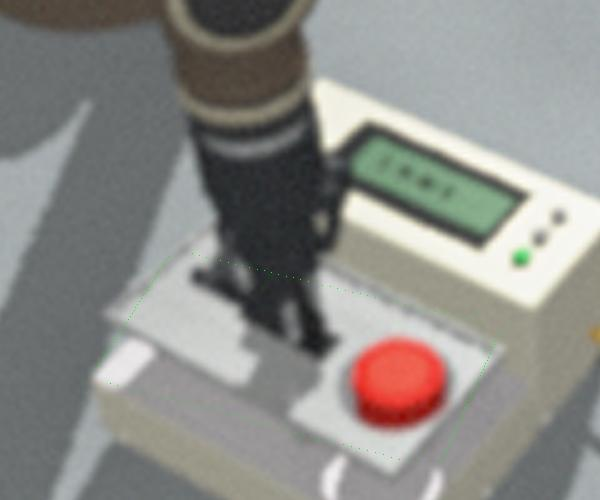

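```bash
sed -i 's/^    G1=grads/    yw=p0[2]\n    G1=grads/; s/f=lambda p:-score(g,C,edges,\*p,z0)/f=lambda p:-score(g,C,edges,*p,z0)+3e5*(yawpen or 0)*(p[2]-yw)**2/; s/def fit(im,C,edges,p0,z0=0,/def fit(im,C,edges,p0,z0=0,yawpen=0,/' h.py
cat > chk2.py <<'E'
from h import *
import sys
def chk(k,dz=.0105,p=None):
    s=cv2.imread(f'pics/scene{k}.png')[:,:,::-1]
    S=cam("scene");o=ctrl.observe();z0=o["ee_pos"][2]-dz
    M=R.from_rotvec(o["ee_rot"]).as_matrix()
    lip=rect(-.104,.126,-.058,.058,.010)
    E=[(*lip[i],1) for i in range(4)]
    p,f=fit(s,S,E,(o["ee_pos"][0]-.004,o["ee_pos"][1]-.0006,np.arctan2(M[1,0],M[0,0])-np.pi/2),z0,1,span=(.006,.006,.01));print("plate",p.round(4),"off",(p[:2]-o["ee_pos"][:2]).round(4),round(f,1),"needed move",(np.array([.5329,-.2575])-p[:2]).round(4),"yaw",.130-p[2])
    im=cv2.resize(s[:,:,::-1],None,fx=5,fy=5,interpolation=cv2.INTER_CUBIC)
    for A,B,w in E:
        for u in proj(S,pose(*p,A,z0)):cv2.circle(im,tuple(np.int32((u+.5)*5)),0,(0,255,0),-1)
    cv2.imwrite(f"pics/o{k}.png",im[750:1250,750:1350])
if sys.argv[0]=="chk2.py":chk(sys.argv[1])
E
python3 chk2.py 3
```

```text
plate [ 0.5319 -0.2561  0.129 ] off [-0.0021  0.0013] 115.3 needed move [ 0.001  -0.0014] yaw 0.0009503119090771561
```

View pics/o3.png

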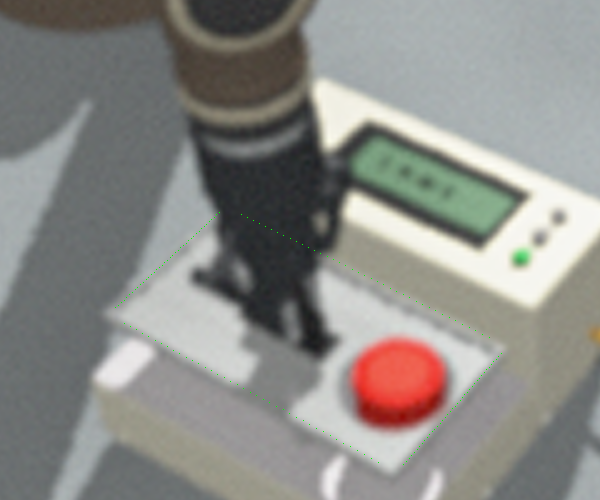

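Request:
arm_command(
  commands=[
    {"tx": -0.03,"ty": 0,"tz": 0.15,"roll": 0},
    {"tx": 0,"ty": 0,"tz": 0.15,"roll": 0},
    {"tx": 0,"ty": 0,"tz": 0.12,"roll": 0},
  ],
)

```text
clock: 17.95
ee_pos: [0.5351, -0.2588, 0.0966]
ee_rot: [2.052, 2.336, 0.043]
contact_force: [0.1, -0.4, -2.9]
width: 0.156
```

```bash
python3 -c "
from h import *
go((.535,-.2585,.0755),.130+np.pi/2)"
```

```text
t 17.95 pos [ 0.5351 -0.2588  0.0966] yaw 97.4 tilt [ 4.280e-02 -5.000e-04 -9.991e-01] w 0.156 F [ 0.1 -0.4 -2.9] M [-0.01  0.03  0.01]
units t [ 0.01 -0.02  0.53] norm 0.53 roll -0.01
```

Request:
arm_command(
  commands=[
    {"tx": 0,"ty": -0.01,"tz": 0.1,"roll": 0},
    {"tx": 0,"ty": 0,"tz": 0.08,"roll": 0},
  ],
)

```text
clock: 18.15
ee_pos: [0.5355, -0.258, 0.0891]
ee_rot: [2.051, 2.337, 0.047]
contact_force: [-2.4, 6.0, 8.3]
width: 0.143
```

```bash
python3 -c "
from h import *
go((.535,-.2585,.0755),.130+np.pi/2)
s=ctrl.get_image('scene');cv2.imwrite('pics/scene4.png',s[:,:,::-1])
import sys;sys.argv=['x']
from chk2 import chk;chk(4)"
```

```text
t 18.15 pos [ 0.5355 -0.258   0.0891] yaw 97.45 tilt [ 0.044   0.0014 -0.999 ] w 0.143 F [-2.4  6.   8.3] M [1.21 0.1  0.28]
units t [-0.01 -0.03  0.34] norm 0.34 roll 0.0
plate [ 0.5225 -0.2598  0.1301] off [-0.0131 -0.0019] 104.1 needed move [0.0104 0.0023] yaw -0.000131283979394492
```

View pics/o4.png

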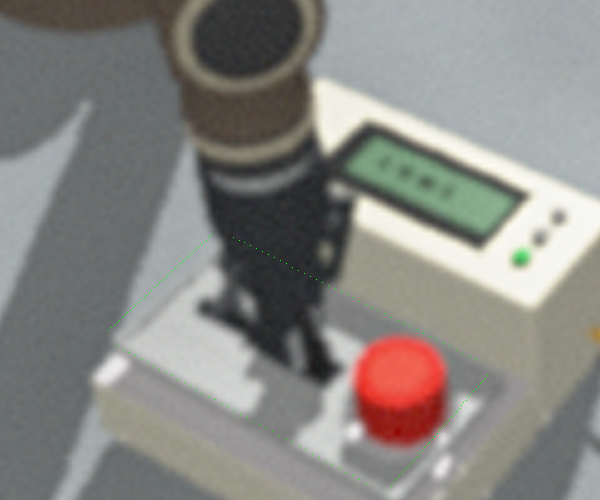

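Request:
arm_command(
  commands=[
    {"tx": 0.03,"ty": -0.015,"tz": 0,"roll": 0},
    {"tx": 0.01,"ty": 0,"tz": 0.03,"roll": 0},
  ],
)

```text
clock: 18.4
ee_pos: [0.5352, -0.2567, 0.0879]
ee_rot: [2.05, 2.336, 0.046]
contact_force: [0.1, -0.9, -2.8]
width: 0.149
```

```bash
python3 -c "
from h import *
go((.535,-.2585,.0755),.130+np.pi/2)"
```

```text
t 18.4 pos [ 0.5352 -0.2567  0.0879] yaw 97.46 tilt [ 4.47e-02  1.00e-04 -9.99e-01] w 0.149 F [ 0.1 -0.9 -2.8] M [-0.06  0.09  0.06]
units t [-0.04 -0.03  0.31] norm 0.31 roll 0.0
```

Free again at 22.4−10 mm depth. Continue down.

Request:
arm_command(
  commands=[
    {"tx": 0,"ty": 0,"tz": 0.08,"roll": 0},
    {"tx": 0,"ty": 0,"tz": 0.06,"roll": 0},
  ],
)

```text
clock: 18.6
ee_pos: [0.5354, -0.2569, 0.0819]
ee_rot: [2.05, 2.336, 0.045]
contact_force: [-0.2, -0.0, -2.6]
width: 0.155
```

```bash
python3 -c "
from h import *
go((.535,-.2585,.0755),.130+np.pi/2)"
```

```text
t 18.6 pos [ 0.5354 -0.2569  0.0819] yaw 97.45 tilt [ 4.45e-02 -4.00e-04 -9.99e-01] w 0.155 F [-0.2 -0.  -2.6] M [ 0.15 -0.03  0.07]
units t [-0.04 -0.02  0.16] norm 0.17 roll -0.0
```

Request:
arm_command(
  commands=[
    {"tx": 0,"ty": 0,"tz": 0.06,"roll": 0},
    {"tx": 0,"ty": 0,"tz": 0.06,"roll": 0},
    {"tx": 0,"ty": 0,"tz": 0.04,"roll": 0},
  ],
)

```text
clock: 18.9
ee_pos: [0.5354, -0.2569, 0.0754]
ee_rot: [2.05, 2.335, 0.045]
contact_force: [-7.5, 3.0, 16.4]
width: 0.158
```

```bash
python3 -c "
from h import *
go((.535,-.2585,.0755),.130+np.pi/2)"
```

```text
t 18.9 pos [ 0.5354 -0.2569  0.0754] yaw 97.43 tilt [ 4.43e-02 -4.00e-04 -9.99e-01] w 0.158 F [-7.5  3.  16.4] M [0.8  1.23 0.09]
units t [-0.04 -0.02 -0.  ] norm 0.04 roll -0.0
```

Request:
arm_command(
  commands=[
    {"tx": 0,"ty": -0.01,"tz": -0.005,"roll": 0},
    {"tx": 0,"ty": 0,"tz": 0,"roll": 0},
  ],
  newtons=20,
)

```text
clock: 19.1
ee_pos: [0.5352, -0.2569, 0.0758]
ee_rot: [2.05, 2.335, 0.046]
contact_force: [-0.4, 1.4, -1.6]
width: 0.154
```

Request:
arm_command(
  commands=[
    {"tx": 0,"ty": 0,"tz": 0,"roll": 0},
    {"tx": 0,"ty": 0,"tz": 0,"roll": 0},
    {"tx": 0,"ty": 0,"tz": 0,"roll": 0},
    {"tx": 0,"ty": 0,"tz": 0,"roll": 0},
    {"tx": 0,"ty": 0,"tz": 0,"roll": 0},
  ],
  claw=-1,
)

```text
clock: 19.6
ee_pos: [0.5357, -0.2579, 0.0765]
ee_rot: [2.049, 2.333, 0.045]
contact_force: [-0.9, -0.4, -1.0]
width: 0.98
```

```bash
python3 -c "
from h import *
go((.535,-.2585,.0755),.130+np.pi/2)
s=ctrl.get_image('scene');cv2.imwrite('pics/scene5.png',s[:,:,::-1])
cv2.imwrite('pics/s5.png',cv2.resize(s[150:260,140:280,::-1],None,fx=5,fy=5,interpolation=cv2.INTER_CUBIC))"
```

```text
t 19.6 pos [ 0.5357 -0.2579  0.0765] yaw 97.4 tilt [ 0.0461 -0.0024 -0.9989] w 0.98 F [-0.9 -0.4 -1. ] M [-0.02  0.04 -0.02]
units t [-0.01 -0.02  0.02] norm 0.03 roll -0.01
```

View pics/s5.png

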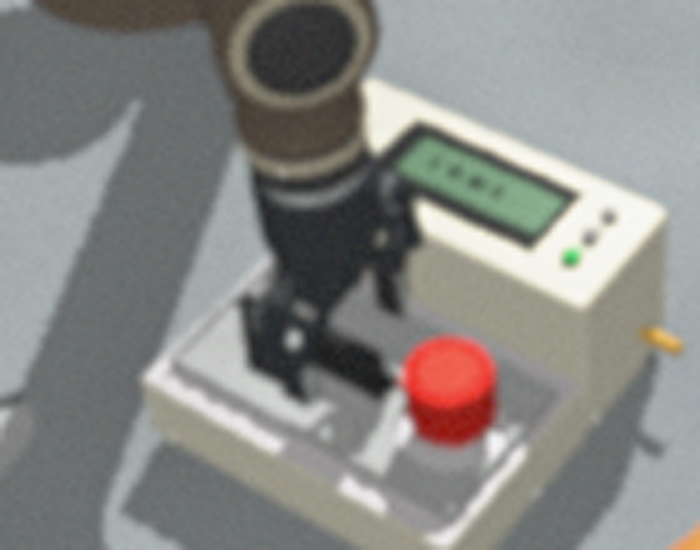

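Request:
arm_command(
  commands=[
    {"tx": 0,"ty": 0,"tz": -0.4,"roll": 0},
    {"tx": 0,"ty": 0,"tz": -1,"roll": 0},
    {"tx": 0,"ty": 0,"tz": -1,"roll": 0},
    {"tx": 0,"ty": 0,"tz": -0.5,"roll": 0},
  ],
)

```text
clock: 20.05
ee_pos: [0.5278, -0.2565, 0.1914]
ee_rot: [2.055, 2.339, 0.041]
contact_force: [-0.1, -1.0, -1.0]
width: 1.0
```

```bash
python3 -c "
from h import *
go((.618,-.246,.17),.130+np.pi/2)
print(ctrl.observe()['q'].round(3))
s=ctrl.get_image('scene');cv2.imwrite('pics/scene6.png',s[:,:,::-1])
cv2.imwrite('pics/s6.png',cv2.resize(s[150:260,140:280,::-1],None,fx=5,fy=5,interpolation=cv2.INTER_CUBIC))
S=cam('scene')
for i in range(3):
  lip=rect(-.104,.126,-.058,.058,.010);E=[(*lip[i],1) for i in range(4)]
p,f=fit(s,S,E,(.5329,-.2575,.13),.065,1,span=(.006,.006,.03));print(p,f)
for z in (.065,.068,.071,.075): print(z,fit(s,S,E,(.5329,-.2575,.13),z,1,span=(.006,.006,.03)))
"
```

```text
t 20.05 pos [ 0.5278 -0.2565  0.1914] yaw 97.4 tilt [ 0.0378  0.0015 -0.9993] w 1.0 F [-0.1 -1.  -1. ] M [-0.   -0.05  0.  ]
units t [-0.03  2.25  0.62] norm 2.33 roll -0.01
[-0.462  0.217 -0.018  1.303  0.018 -0.59 ]
[ 0.51282402 -0.27185737  0.12973972] 116.5358488563512
0.065 (array([ 0.51282402, -0.27185737,  0.12973972]), np.float64(116.5358488563512))
0.068 (array([ 0.51175498, -0.26173907,  0.1299069 ]), np.float64(103.91697793661416))
0.071 (array([ 0.51448756, -0.26310787,  0.1299648 ]), np.float64(104.09955570099532))
0.075 (array([ 0.5171002 , -0.26499199,  0.12996651]), np.float64(104.0323481728083))
```

View pics/s6.png

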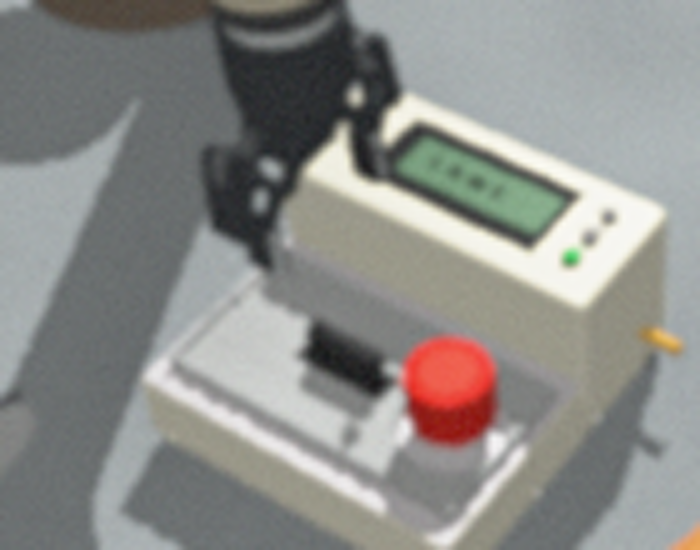

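Request:
arm_command(
  commands=[
    {"tx": 0,"ty": 0.6,"tz": 0,"roll": 0},
    {"tx": 0,"ty": 0.7,"tz": 0,"roll": 0},
    {"tx": 0,"ty": 0.5,"tz": 0,"roll": 0},
    {"tx": 0,"ty": 0.1,"tz": 0.02,"roll": 0},
  ],
)

```text
clock: 20.5
ee_pos: [0.6064, -0.2479, 0.1999]
ee_rot: [2.051, 2.331, 0.044]
contact_force: [-0.9, 0.3, -0.4]
width: 1.001
```

```bash
python3 -c "
from h import *
go((.618,-.246,.16),.130+np.pi/2)
print(ctrl.observe()['q'].round(3))"
```

```text
t 20.5 pos [ 0.6064 -0.2479  0.1999] yaw 97.28 tilt [ 0.0462 -0.003  -0.9989] w 1.001 F [-0.9  0.3 -0.4] M [-0.01  0.03 -0.03]
units t [0.02 0.25 1.01] norm 1.04 roll -0.03
[-0.395  0.341  0.163  1.35   0.015 -0.522]
```

Request:
arm_command(
  commands=[
    {"tx": 0.02,"ty": 0.15,"tz": 0.4,"roll": 0},
    {"tx": 0.02,"ty": 0.08,"tz": 0.5,"roll": 0},
    {"tx": 0,"ty": 0,"tz": 0.4,"roll": 0},
    {"tx": 0,"ty": 0,"tz": 0.1,"roll": 0},
  ],
)

```text
clock: 20.9
ee_pos: [0.6177, -0.2454, 0.1421]
ee_rot: [2.051, 2.331, 0.043]
contact_force: [-0.3, -0.3, -0.9]
width: 1.0
```

```bash
python3 -c "
from h import *
go((.618,-.246,.082),.130+np.pi/2)
t=ctrl.get_image('top');s=ctrl.get_image('scene')
o=np.hstack([cv2.resize(i[:,:,::-1],(400,400),interpolation=cv2.INTER_CUBIC) for i in (t[140:220,260:340],s[180:260,190:270])])
cv2.imwrite('pics/g7.png',o)"
```

```text
t 20.9 pos [ 0.6177 -0.2454  0.1421] yaw 97.32 tilt [ 0.0455 -0.0036 -0.999 ] w 1.0 F [-0.3 -0.3 -0.9] M [ 0.01  0.04 -0.01]
units t [-0.   -0.06  1.5 ] norm 1.5 roll -0.02
```

View pics/g7.png

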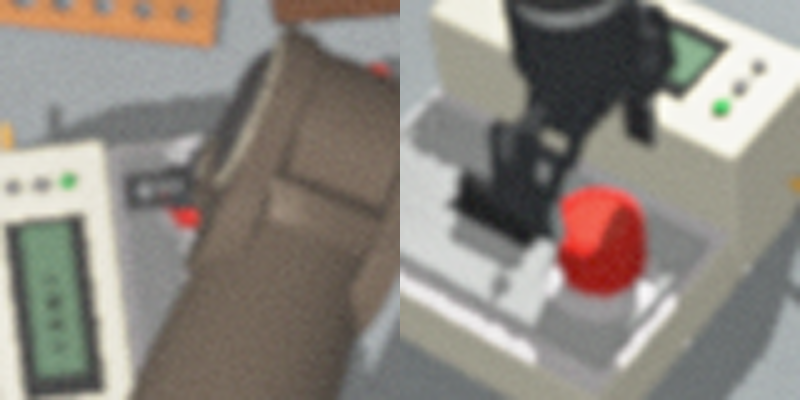

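Request:
arm_command(
  commands=[
    {"tx": 0,"ty": -0.05,"tz": 0.4,"roll": 0},
    {"tx": 0,"ty": -0.03,"tz": 0.5,"roll": 0},
    {"tx": 0,"ty": -0.03,"tz": 0.35,"roll": 0},
    {"tx": 0,"ty": 0,"tz": 0.1,"roll": 0},
  ],
)

```text
clock: 21.4
ee_pos: [0.6174, -0.248, 0.0935]
ee_rot: [2.046, 2.324, 0.047]
contact_force: [-0.1, 1.2, 0.1]
width: 0.996
```

```bash
python3 -c "
from h import *
go((.618,-.246,.083),.130+np.pi/2)"
```

```text
t 21.4 pos [ 0.6174 -0.248   0.0935] yaw 97.25 tilt [ 0.0539 -0.0072 -0.9985] w 0.996 F [-0.1  1.2  0.1] M [ 0.02  0.05 -0.01]
units t [0.05 0.01 0.26] norm 0.27 roll -0.03
```

Request:
arm_command(
  commands=[
    {"tx": 0.04,"ty": 0.01,"tz": 0.2,"roll": -0.02},
    {"tx": 0.02,"ty": 0.01,"tz": 0.1,"roll": 0},
    {"tx": 0,"ty": 0,"tz": 0.02,"roll": 0},
  ],
)

```text
clock: 21.7
ee_pos: [0.6192, -0.2458, 0.0815]
ee_rot: [2.043, 2.324, 0.048]
contact_force: [0.1, -0.9, 0.1]
width: 0.997
```

Request:
arm_command(
  commands=[
    {"tx": 0,"ty": 0,"tz": 0.015,"roll": 0},
    {"tx": 0,"ty": 0,"tz": 0.015,"roll": 0},
    {"tx": 0,"ty": 0,"tz": 0.015,"roll": 0},
    {"tx": 0,"ty": 0,"tz": 0.015,"roll": 0},
  ],
  claw=1,
  newtons=40,
)

```text
clock: 22.1
ee_pos: [0.62, -0.2459, 0.0811]
ee_rot: [2.041, 2.323, 0.049]
contact_force: [-2.3, 0.3, 5.0]
width: 0.648
```

```bash
python3 -c "
from h import *
go((.618,-.246,.083),.130+np.pi/2)
t=ctrl.get_image('top');s=ctrl.get_image('scene')
o=np.hstack([cv2.resize(i[:,:,::-1],(400,400),interpolation=cv2.INTER_CUBIC) for i in (t[140:220,260:340],s[180:260,190:270])])
cv2.imwrite('pics/g8.png',o)"
```

```text
t 22.1 pos [ 0.62   -0.2459  0.0811] yaw 97.37 tilt [ 0.0576 -0.0087 -0.9983] w 0.648 F [-2.3  0.3  5. ] M [0.24 0.49 0.03]
units t [ 0.   -0.05 -0.05] norm 0.07 roll -0.01
```

View pics/g8.png

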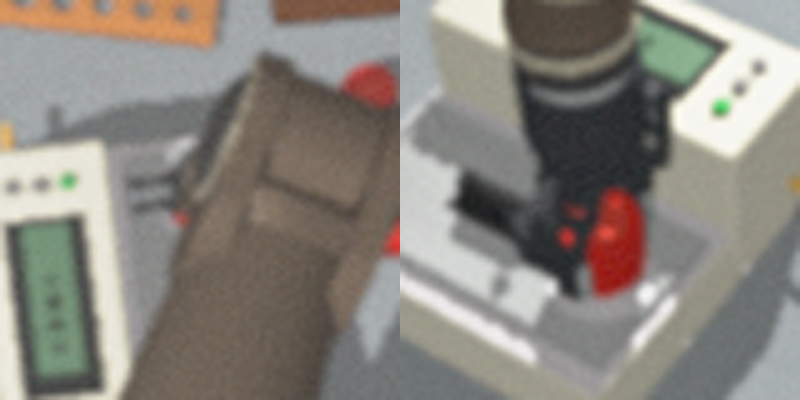

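Request:
arm_command(
  commands=[
    {"tx": 0,"ty": 0,"tz": 0.01,"roll": -0.4},
    {"tx": 0,"ty": 0,"tz": 0.01,"roll": -0.4},
    {"tx": 0,"ty": 0,"tz": 0.01,"roll": -0.4},
    {"tx": 0,"ty": 0,"tz": 0.01,"roll": -0.4},
  ],
)

```text
clock: 22.6
ee_pos: [0.6198, -0.2443, 0.0811]
ee_rot: [1.849, 2.477, 0.048]
contact_force: [-1.3, 0.4, 3.9]
width: 0.651
```

```bash
python3 -c "
from h import *
go((.618,-.246,.083),.130+np.pi/2)"
```

```text
t 22.6 pos [ 0.6198 -0.2443  0.0811] yaw 106.51 tilt [ 0.0589 -0.0049 -0.9983] w 0.651 F [-1.3  0.4  3.9] M [ 0.34  0.37 -2.14]
units t [-0.03 -0.05 -0.05] norm 0.08 roll 1.58
```

Request:
arm_command(
  commands=[
    {"tx": 0,"ty": 0,"tz": 0.01,"roll": 0.4},
    {"tx": 0,"ty": 0,"tz": 0.01,"roll": 0.4},
    {"tx": 0,"ty": 0,"tz": 0.01,"roll": 0.4},
    {"tx": 0,"ty": 0,"tz": 0.01,"roll": 0.4},
    {"tx": 0,"ty": 0,"tz": 0.01,"roll": 0.4},
    {"tx": 0,"ty": 0,"tz": 0.01,"roll": 0.4},
    {"tx": 0,"ty": 0,"tz": 0.01,"roll": 0.4},
    {"tx": 0,"ty": 0,"tz": 0.01,"roll": 0.4},
  ],
)

```text
clock: 23.4
ee_pos: [0.6207, -0.2464, 0.081]
ee_rot: [2.235, 2.136, 0.06]
contact_force: [-1.9, 0.1, 3.4]
width: 0.648
```

```bash
python3 -c "
from h import *
go((.618,-.246,.083),.130+np.pi/2)"
```

```text
t 23.4 pos [ 0.6207 -0.2464  0.081 ] yaw 87.39 tilt [ 0.0625 -0.0092 -0.998 ] w 0.648 F [-1.9  0.1  3.4] M [-0.03  0.39  0.04]
units t [ 0.01 -0.06 -0.06] norm 0.08 roll -1.76
```

Request:
arm_command(
  commands=[
    {"tx": 0,"ty": 0,"tz": 0,"roll": 0.5},
    {"tx": 0,"ty": 0,"tz": 0,"roll": 0.6},
    {"tx": 0,"ty": 0,"tz": 0,"roll": 0.6},
    {"tx": 0,"ty": 0,"tz": 0,"roll": 0.6},
    {"tx": 0,"ty": 0,"tz": 0,"roll": 0.6},
    {"tx": 0,"ty": 0,"tz": 0,"roll": 0.6},
    {"tx": 0,"ty": 0,"tz": 0,"roll": 0.6},
    {"tx": 0,"ty": 0,"tz": 0,"roll": 0.6},
    {"tx": 0,"ty": 0,"tz": 0,"roll": 0.6},
    {"tx": 0,"ty": 0,"tz": 0,"roll": 0.6},
  ],
)

```text
clock: 24.4
ee_pos: [0.6205, -0.2488, 0.0811]
ee_rot: [2.784, 1.364, 0.077]
contact_force: [-1.0, -0.4, 1.9]
width: 0.647
```

```bash
python3 -c "
from h import *
go((.618,-.246,.083),.130+np.pi/2)"
```

```text
t 24.4 pos [ 0.6205 -0.2488  0.0811] yaw 52.24 tilt [ 0.0623 -0.0141 -0.998 ] w 0.647 F [-1.  -0.4  1.9] M [-0.06  0.42  0.09]
units t [ 0.02 -0.09 -0.05] norm 0.11 roll -7.89
```

Request:
arm_command(
  commands=[
    {"tx": 0,"ty": 0,"tz": 0,"roll": 0.6},
    {"tx": 0,"ty": 0,"tz": 0,"roll": 0.6},
    {"tx": 0,"ty": 0,"tz": 0,"roll": 0.6},
    {"tx": 0,"ty": 0,"tz": 0,"roll": 0.6},
    {"tx": 0,"ty": 0,"tz": 0,"roll": 0.6},
    {"tx": 0,"ty": 0,"tz": 0,"roll": 0.6},
    {"tx": 0,"ty": 0,"tz": 0,"roll": 0.6},
    {"tx": 0,"ty": 0,"tz": 0,"roll": 0.6},
    {"tx": 0,"ty": 0,"tz": 0,"roll": 0.6},
    {"tx": 0,"ty": 0,"tz": 0,"roll": 0.4},
  ],
)

```text
clock: 25.4
ee_pos: [0.6187, -0.2515, 0.0814]
ee_rot: [3.075, 0.475, 0.086]
contact_force: [-2.0, -0.3, 2.7]
width: 0.646
```

```bash
python3 -c "
from h import *
go((.618,-.246,.083),.130+np.pi/2)
s=ctrl.get_image('scene')
cv2.imwrite('pics/s9.png',cv2.resize(s[160:260,170:290,::-1],None,fx=5,fy=5,interpolation=cv2.INTER_CUBIC))"
```

```text
t 25.4 pos [ 0.6187 -0.2515  0.0814] yaw 17.62 tilt [ 0.059  -0.02   -0.9981] w 0.646 F [-2.  -0.3  2.7] M [-0.    0.43  0.14]
units t [ 0.03 -0.14 -0.04] norm 0.15 roll -13.93
```

View pics/s9.png

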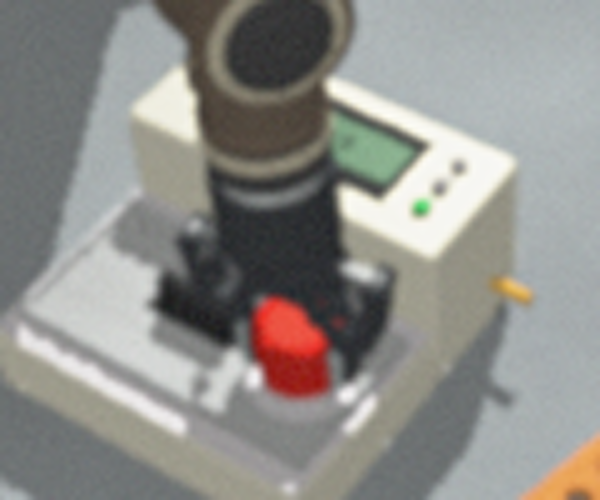

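Request:
arm_command(
  commands=[
    {"tx": 0,"ty": 0,"tz": -0.1,"roll": 0},
    {"tx": 0,"ty": 0,"tz": -0.1,"roll": 0},
    {"tx": 0,"ty": 0,"tz": -0.1,"roll": 0},
  ],
  newtons=45,
)

```text
clock: 25.75
ee_pos: [0.6179, -0.2511, 0.0924]
ee_rot: [3.076, 0.477, 0.084]
contact_force: [0.2, -0.0, -0.9]
width: 0.649
```

```bash
python3 -c "
from h import *
go((.6187,-.2515,.195))"
```

```text
t 25.75 pos [ 0.6179 -0.2511  0.0924] yaw 17.66 tilt [ 0.0578 -0.019  -0.9981] w 0.649 F [ 0.2 -0.  -0.9] M [ 0.08  0.06 -0.03]
units t [ 0.14  0.11 -2.56] norm 2.56 roll 0
```

Request:
arm_command(
  commands=[
    {"tx": 0.02,"ty": 0.01,"tz": -0.3,"roll": 0},
    {"tx": 0.03,"ty": 0.01,"tz": -0.5,"roll": 0},
    {"tx": 0.04,"ty": 0.01,"tz": -0.6,"roll": 0},
    {"tx": 0.04,"ty": 0.01,"tz": -0.6,"roll": 0},
    {"tx": 0.04,"ty": 0.01,"tz": -0.4,"roll": 0},
    {"tx": 0.02,"ty": 0,"tz": -0.1,"roll": 0},
    {"tx": 0,"ty": 0,"tz": 0.01,"roll": 0},
  ],
)

```text
clock: 26.45
ee_pos: [0.6205, -0.2486, 0.2021]
ee_rot: [3.074, 0.479, 0.09]
contact_force: [0.2, -0.8, 0.0]
width: 0.647
```

```bash
python3 -c "
from h import *
go((.6187,-.2515,.195))"
```

```text
t 26.45 pos [ 0.6205 -0.2486  0.2021] yaw 17.79 tilt [ 0.0618 -0.0203 -0.9979] w 0.647 F [ 0.2 -0.8  0. ] M [ 0.    0.04 -0.04]
units t [-0.07  0.05  0.18] norm 0.2 roll 0
```

Request:
arm_command(
  commands=[
    {"tx": -0.07,"ty": 0.06,"tz": 0.02,"roll": 0},
    {"tx": 0,"ty": 0,"tz": 0.01,"roll": 0},
    {"tx": 0,"ty": 0,"tz": 0.01,"roll": 0},
  ],
)

```text
clock: 26.75
ee_pos: [0.6177, -0.2518, 0.1983]
ee_rot: [3.075, 0.48, 0.087]
contact_force: [0.3, -0.0, -1.4]
width: 0.649
```

```bash
python3 -c "
from h import *
go((.6187,-.2515,.2021))
print(ctrl.observe()['joint_vel'].round(3))
t=ctrl.get_image('top');s=ctrl.get_image('scene')
cv2.imwrite('pics/scene10.png',s[:,:,::-1])
o=np.hstack([cv2.resize(i[:,:,::-1],(400,400),interpolation=cv2.INTER_CUBIC) for i in (t[130:230,250:350],s[150:250,180:280])])
cv2.imwrite('pics/g10.png',o)
S=cam('scene');s0=cv2.imread('pics/scene0.png')[:,:,::-1]
"
```

```text
t 26.75 pos [ 0.6177 -0.2518  0.1983] yaw 17.79 tilt [ 0.0592 -0.0194 -0.9981] w 0.649 F [ 0.3 -0.  -1.4] M [ 0.02  0.07 -0.03]
units t [ 0.03  0.   -0.09] norm 0.1 roll 0
[-0.004  0.005 -0.023 -0.014 -0.003 -0.002]
```

View pics/g10.png

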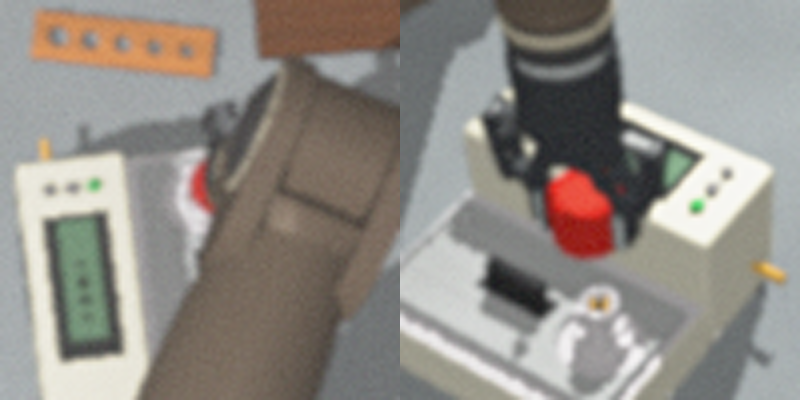

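View pics/scene10.png

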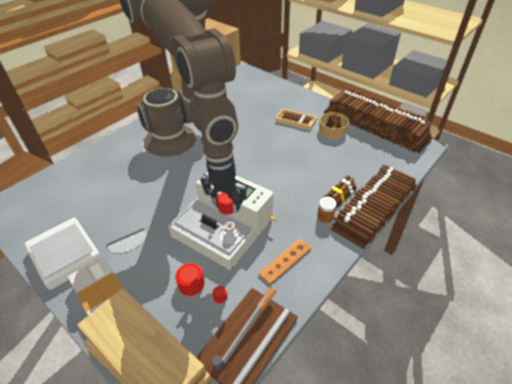

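```bash
python3 -c "
from h import *
S=cam('scene');s=cv2.imread('pics/scene10.png')[:,:,::-1]
print(ray(S,(229.5,225),.117))
for z in (.195,.2): print(proj(S,[[.6165,-.2465,z]]), capmodel(S,.6165,-.2465,z+.04))
print(redcent(s,(210,240,185,218)))
# bar/pin check with plate home
p=(.6172,-.2465,.13)
print('pinb top',proj(S,pose(*p,[[-.049,-.042,.085],[-.085,0,.099]])))
go((.6187,-.2515,.1983)); print(ctrl.observe()['joint_vel'].round(3))
o=cv2.resize(s[:,:,::-1],None,fx=8,fy=8,interpolation=cv2.INTER_CUBIC)
lip=rect(-.104,.126,-.058,.058,.010)
for A,B in lip+rect(-.028,.028,-.007,.007,.034):
  for u in proj(S,pose(*p,A-[.085,0,0],.065)): cv2.circle(o,tuple(np.int32((u+.5)*8)),0,(0,255,0),-1)
cv2.imwrite('pics/z10.png',o[1500:2100,1340:2040])
"
```

```text
[ 0.61725898 -0.2457074   0.117     ]
[[227.33929377 207.99065431]] (array([226.8207563 , 203.35465038]), 408.228954375023)
[[227.21751668 206.84093789]] (array([226.6956398 , 202.17519752]), 410.77970302291214)
[224.3942763  203.26224301 283.325     ]
pinb top [[209.39915016 233.89404226]
 [208.35851851 217.64610766]]
t 26.85 pos [ 0.6177 -0.2518  0.1982] yaw 17.79 tilt [ 0.0589 -0.0193 -0.9981] w 0.649 F [ 0.   0.5 -1.1] M [ 0.04  0.07 -0.03]
units t [ 0.03  0.   -0.  ] norm 0.03 roll 0
[ 0.002 -0.002  0.008  0.002 -0.     0.001]
```

View pics/z10.png

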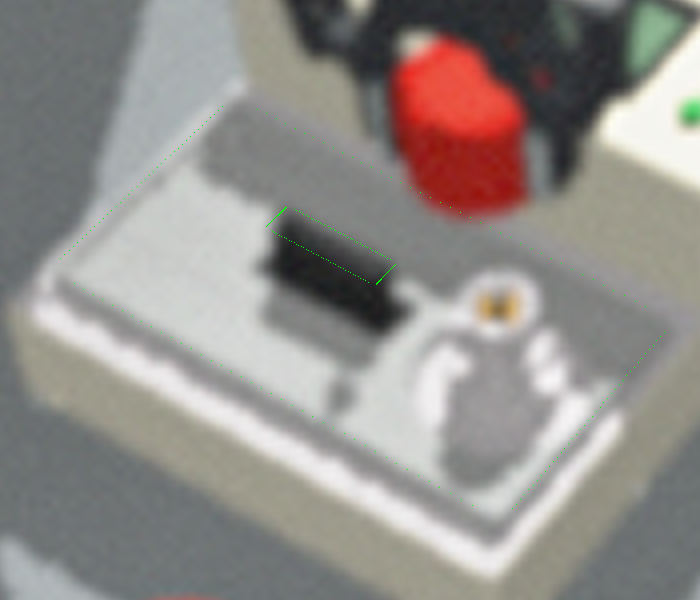

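```bash
python3 -c "
from h import *
print(ctrl.job_done()); go((.6187,-.2515,.1983))"
```

```text
the job is handed in; nothing more can be done
None
the job is handed in; nothing more can be done
```

The crumb plate is back on the tester and the red cap is off, held upright above the port. The job was handed in at about 26.9 s of the 64 s allowed.

**What I did**
- **Plate:** I lowered it over the two pins. There was one light touch on a pin's taper (about 11 N of lift), cleared by a shift of about 1 mm. It went down to deck height and I let go of it.
- **Thread:** Turned counter-clockwise, the cap stopped dead at about 2.1 N m. Turned clockwise, it went round freely for about 80°, so the thread is left-handed.
- **Cap:** It lifted off with almost no force.

**Last checks**
- **Plate seating:** In the scene picture the plate's edges and the pin agree with the flush home position. The automatic fit to the released plate failed for lack of contrast, so this rests on the overlay and the gripper height at release.
- **Cap position:** It is held with the jaws at 55 mm (56 mm across flats). The tool is within about 1 mm of straight above where it released, and there is about 80 mm of clear air under the cap. Joint speeds were near zero.
- **Bystanders:** They looked undisturbed in the last pictures; I only checked this by eye.

**What went wrong or disagreed**
- **Tool tilt:** Early on the last joint ran to its upper range end (3.141 rad measured, 3.14 stated) and tilted the tool about 4.5°. I worked that out at the joint's other end, which cost time. The tool still leaned about 3.5° at the end, the same lean as when it gripped the cap, so the cap should be upright.
- **Cameras:** The two cameras differed by about 4 mm in y. I used the scene camera for the fit and corrected by feel.

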